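Make up the polishing-wheel pack on the quick-change arbor

TASK

Make up the wheel pack on the arbor that stands upright in the bench vice: first the 60 mm polishing wheel with the wide bore, then the slotted clamp flange on top of it (hub upward), then the locking cap. The flange and the cap only pass the arbor's flat head when their slots lie along it, so never force them: ease each round under a light push until it drops on. Then press the cap down against the spring, give it a quarter turn and let it rise until it locks; leave the other things on the bench where they are.

Things in the scene. Friction and masses are not known exactly. Their poses are not given: they have to be found in the camera images.
- wheel: Dark grey rubber-bonded polishing wheel: a plain disc of 60 mm diameter, 12 mm thick, with a round bore of 24 mm right through; about 85 g. Lies flat on the bench. Origin: centre of its underside; z is its axis (up). Which yaw it has does not matter.
- clamp_flange: Steel clamp flange, 12 mm high: rim 9 mm thick, 42 mm diameter with two parallel flats 34 mm apart (facing the body's +y and -y: grip here), above it a hub 32 mm in diameter, 3 mm high, kept uppermost. A straight slot 21.6 mm (along body x) by 10.6 mm (along y) goes right through. 85 g. Lies hub up on the bench. Origin: centre of underside, z up.
- lock_cap: Ribbed aluminium locking cap, 26 mm high: barrel 42 mm in diameter with two parallel flats 34 mm apart over its whole height (facing the body's +y and -y: grip here), hollow, open at the top, 25 mm inside. Its 5 mm floor has the same slot as the flange: 21.6 mm along body x, 10.6 mm along y. 60 g. Stands open end up on the bench. Origin: centre of underside, z up.
- cap_pocket (a point): Centre of the cap's floor pocket, on the cap's axis 3 mm above its underside; axes as the cap's. The pocket (13 mm wide, 2 mm deep, in the floor's upper side) runs along the cap's y, across the slot: the arbor's head comes to lie in it when the cap has been turned a quarter turn, either way round, from where it went on. It catches within about 10 degrees of that.
- vice: Blue bench vice (80 mm jaws, jaw tops 129 mm above the bench) on a wooden board 220 by 150 mm, fixed to the bench; its soft jaws hold the upright, lightly oiled steel arbor, which slips round in them at a twist of 0.35 N m. Origin: under the arbor's axis at bench level; x points away from the screw handle, z up; yaw is the vice's.
- wheel_seat (a point): Point on the arbor's axis at the upper face of its unpressed sprung back flange (46 mm diameter), 166 mm above the bench: the wheel's underside rests here. Axes: the vice's. Above it the arbor has a round register (22.6 mm diameter, 4 mm high), a flat tang (20 by 9 mm) up to 16.5 mm, a round neck (9 mm) up to 24 mm and a flat head from 24 to 32.5 mm.
- head_top (a point): Top of the arbor's head, on its axis, 32.5 mm above wheel_seat. Axes: the vice's, not the head's. The head is 20 mm long, 9 mm wide, in line with the tang. Its top 4 mm taper to 12 by 5 mm. Clamped by eye, its length points along the vice's x only within about 40 degrees (0.7 rad) either way, and this angle is not measured: see it or feel it. Flange or cap out of line rests on this point.
- back_flange (a joint): Travel of the sprung back flange (m): 0 at rest, 0.007 at the solid stop. It starts to move at 6 N (the pack's weight, 2 to 3 N, does not move it) and takes 1.2 N more per mm. Pressed 5 to 7 mm, the cap turns freely under the head; locked, the cap holds it at 3 mm (cap underside 21 mm above wheel_seat). Past the solid stop force rises sharply: a push over 30 N, or 60 N between a part and the arbor, does damage.
- spare_wheel: Bystander: a smaller grey wheel, 50 mm in diameter, 14 mm thick, with a 12 mm bore; it does not fit this arbor. Origin: centre of its underside.
- bench_block: Bystander: square steel block, 64 by 64 by 19 mm. Origin: centre of its underside.
- compound_jar: Bystander: small jar with a black lid, 56 mm in diameter, 60 mm high. Origin: centre of its underside.
- chasing_hammer: Bystander: small hammer lying on the bench, about 240 mm long.
- ring_mandrel: Bystander: tapered steel rod, 300 mm long, lying on the bench.
- screwdriver: Bystander: screwdriver lying on the bench.
- findings_dish: Bystander: small white bowl, 84 mm in diameter, 30 mm high. Origin: centre of its underside.
Things that resemble listed ones, but are neither listed nor needed, are in the scene too. What is shaped like the wheel but pink or purple is not meant.

How it is judged (in metres and radians):
On the way, in this order (a step that is already met when the one before it is completed fails the run):
1. the wheel lies on the arbor's back flange (horizontal distance between wheel and wheel_seat below 0.003 m and z of wheel in the frame of wheel_seat below 0.0015 m), for 0.2 s.
2. the clamp flange is down on the wheel (horizontal distance between clamp_flange and wheel_seat below 0.003 m and z of clamp_flange in the frame of wheel_seat below 0.0135 m), for 0.2 s.
3. the cap is pressed down below the arbor's head (horizontal distance between lock_cap and wheel_seat below 0.004 m and z of lock_cap in the frame of wheel_seat below 0.0195 m), for 0.1 s.
At the end, for the whole second after the job is handed in: Wheel, clamp flange (upright) and cap lie in this order on the arbor within 3 (cap 4) mm of its axis, the cap locked: its underside 19.8 to 22.5 mm above the seat level, holding the back flange pressed down by 1.8 to 4.2 mm; all at rest and released (horizontal distance between each of wheel, clamp_flange and wheel_seat below 0.003 m and horizontal distance between lock_cap and wheel_seat below 0.004 m and z of wheel in the frame of wheel_seat between -0.0042 and -0.0015 m and z of clamp_flange in the frame of wheel_seat between 0.0075 and 0.0105 m and z of lock_cap in the frame of wheel_seat between 0.0198 and 0.0225 m and value of joint back_flange between 0.0018 and 0.0042 m and angle between each of lock_cap, clamp_flange's own z axis and vertical below 0.06 rad and linear speed of lock_cap below 0.01 m/s); the robot touches nothing.
It fails at once if the clamp flange is forced on the arbor (over 60 N) (contact force between clamp_flange and vice above 60 N).
It fails at once if the cap is forced on the arbor (over 60 N) (contact force between lock_cap and vice above 60 N).
It fails at once if the wheel is forced on the arbor (over 60 N) (contact force between wheel and vice above 60 N).
It fails at once if the cap is pressed on the pack with over 30 N (contact force between lock_cap and clamp_flange above 30 N).
It fails at once if a bystander is disturbed (distance of any of spare_wheel, bench_block, compound_jar, chasing_hammer, ring_mandrel, screwdriver, findings_dish from where it was at the start of the episode above 0.03 m).
It also fails if it takes over 72 s, if anything falls off the work surface, if the arm or the gripper's body presses on something with over 40 N, if the wrist force passes 120 N, or if a joint passes its speed limit or range.

ROBOT

A 7-joint arm with a two-finger parallel gripper is mounted at the origin on the work surface. World frame = base frame: x ahead of the robot, y to its left, z up, the work surface at z = 0. Lengths are in mm, angles in rad, forces in N, time in s.
With the tool pointing down it reaches from about 425 to 875 mm from the base axis. Payload 9.9 kg.
Tool frame: the origin (TCP) lies where the fingers leave the gripper's body, on its centre line; the fingertips stand 73 mm ahead of it and the grasp point (between the pads) lies 54 mm ahead of it; z points along the fingers, y is the direction in which the jaws open and shut (so a half turn about z gives the same grasp; the last joint's range is limited). The gripper opens to 85 mm and grips with 20 to 120 N. Pads are 22 mm wide; open, the fingers measure 114 mm over their backs; the gripper's body (76 mm by 85 mm) begins 54 mm behind the grasp point. The pads swing forward as they close: fully open they stand 13 mm farther back than shut.
Start: joints at [1.046, 0.576, 0.025, 1.437, -0.015, 1.129, -0.057], TCP at [288.003, -610.48, 303.889] pointing down, gripper open.
Joint ranges: [-2.76, 2.76], [-0.34, 2.15], [-1.52, 1.57], [0.19, 2.46], [-1.09, 4.23], [0.17, 1.99], [-2.82, 2.82]. Speed limits (rad/s): [2.22, 2.22, 3.01, 3.01, 3.14, 3.14, 3.14].

INTERFACE

Orientations are given as a 3x3 rotation matrix whose columns are the frame's x, y, z axes.
In Python, from cell import manip gives the robot as it stands. The module is installed in compiled form; this text tells all that it offers.
- The arm moves only by the tool carry_out, never from a script. Its argument "moves" is a list of rows, each a list of 6 numbers: the shift along the tool's x, y, z in cm, then the turn, a rotation vector about the tool's x, y, z in rad. A call has 1 to 8 rows; each row shifts and turns the commanded pose from where the row before left it, along the tool's axes as they then stand; what a row does not reach is not made up. A row lasts 1/8 s, in which the tool goes at most 62.5 mm and 10.7 degrees, less where a joint would pass 70% of its speed; a pose out of reach is approached as far as the arm can. A call with a gripper value outside its range is refused whole. "claw" is the opening, from 0 (shut) to 1 (fully open), set as the call begins (left out, the last holds). The fingers move at their own pace and stop on an object; the grip force is fixed at half the most. Time passes only in rows, so rows that do not move let the fingers close. It gives the time, the measured TCP pose, the force and the opening at its end, in the units of the state.
- manip.get_state(): the state, without advancing time (a new reading comes with each control period).
- manip.grab_frame(name): name is "side" or "top" or "wrist"; returns a dict with "frame" (480x640x3 uint8, blue, green, red), "camera_matrix" (3x3 intrinsics, pixels), "rvec" (rotation vector, rad) and "tvec" (3), from world to camera coordinates, as OpenCV has them; the wrist camera has in their place "T_tool_cam" (4x4, takes a point from camera to tool coordinates, whose origin is the TCP and whose axes are the flange's). Camera axes: x right, y down, z forward; pixel columns grow to the right and rows downward; lengths in mm; the calibration is good to about 2 mm. A picture is of the moment at which its call begins: read the wrist's pose just before it. There is no depth.
- manip.hand_in(): hands the job in, once; it reports no verdict.
The state is a dict: "clock": time; "joints": joint angles; "joint_velocities": joint speeds; "tau": joint torques, N m; "tcp_pos": TCP position; "tool_rot": TCP orientation; "ft_force": force on the tool from outside, world axes, zero at the start; "torque": the same for the moment, N m; "grip_width": finger opening in mm.
Only numpy, scipy, OpenCV 4.12 (cv2) and the standard library are available. Lean on these libraries where they do the work, as an engineer would, in place of code of your own. Each camera call takes 0.05 s, during which the arm holds its last target.

## Working session

There is one attempt and no reset: what is moved stays moved. The work goes in short steps, Python scripts to look and compute and a tool call to move; the robot and the scene stay as the last step left them, time stands still between calls to the robot, and variables do not carry over. Pictures are saved under pics/ and viewed, and the job is handed in when it is done.

Besides the shell and the picture viewer there is one more tool, called after ">>>" as name(argument=value, ...) on one line, values as JSON. carry_out: Moves the arm, as the interface text tells. Its arguments: {"type":"object","properties":{"moves":{"type":"array"},"claw":{"type":"number"}},"required":["moves"]}

```bash
ls; mkdir -p pics; cat > h.py <<'E'
import numpy as np, cv2
from cell import manip
def st():
    s=manip.get_state(); return s
def show():
    s=st(); np.set_printoptions(precision=3,suppress=True)
    print('t',s['clock'],'tcp',np.array(s['tcp_pos']),'grip',s['grip_width'],'F',np.array(s['ft_force']),'T',np.array(s['torque']),'q',np.array(s['joints']));print(np.array(s['tool_rot']))
def grab(name,fn):
    s=st(); f=manip.grab_frame(name); cv2.imwrite('pics/'+fn+'.png',f['frame'])
    import pickle; pickle.dump((s,f),open('pics/'+fn+'.pkl','wb')); return s,f
def load(fn):
    import pickle; return pickle.load(open('pics/'+fn+'.pkl','rb'))
def ext(fn):
    s,f=load(fn); K=np.array(f['camera_matrix'],float)
    if 'rvec' in f:
        R=cv2.Rodrigues(np.array(f['rvec'],float))[0]; t=np.array(f['tvec'],float).ravel()
    else:
        T=np.array(f['T_tool_cam'],float); Rw=np.array(s['tool_rot'])@T[:3,:3]; pw=np.array(s['tool_rot'])@T[:3,3]+np.array(s['tcp_pos'])
        R=Rw.T; t=-R@pw
    return K,R,t
def pix2w(fn,uv,z):
    K,R,t=ext(fn); uv=np.atleast_2d(uv).astype(float)
    d=np.c_[uv,np.ones(len(uv))]@np.linalg.inv(K).T@R; c=-R.T@t
    return c+d*((z-c[2])/d[:,2])[:,None]
def w2pix(fn,P):
    K,R,t=ext(fn); P=np.atleast_2d(P).astype(float); c=(P@R.T+t)@K.T; return c[:,:2]/c[:,2:]
def crop(fn,x0,y0,x1,y1,out,k=4):
    im=cv2.imread('pics/'+fn+'.png')[y0:y1,x0:x1]; cv2.imwrite('pics/'+out+'.png',cv2.resize(im,None,fx=k,fy=k,interpolation=cv2.INTER_CUBIC))
E
python3 - <<'E'
from h import *
show()
for n in ['side','top','wrist']:
    s,f=grab(n,n+'0')
    K,R,t=ext(n+'0'); print(n,K.ravel(),'c',-R.T@t,'fwd',R[2],'right',R[0])
show()
E
```

```text
pics
t 0.0 tcp [ 287.869 -610.15   303.013] grip 85.17529584392305 F [-0.899  1.107  0.744] T [-0.007  0.002  0.041] q [ 1.046  0.577  0.025  1.438 -0.015  1.129 -0.057]
[[ 0.904  0.427 -0.001]
 [ 0.427 -0.904  0.002]
 [-0.    -0.002 -1.   ]]
side [516.562   0.    326.819   0.    516.562 244.556   0.      0.      1.   ] c [-161.223  774.059  719.603] fwd [ 0.582 -0.647 -0.493] right [-0.736 -0.677  0.02 ]
top [461.938   0.    322.523   0.    461.938 238.205   0.      0.      1.   ] c [ 302.119    4.412 1238.391] fwd [ 0.186 -0.003 -0.982] right [-0.025 -1.    -0.002]
wrist [402.07    0.    319.238   0.    402.07  246.824   0.      0.      1.   ] c [ 347.731 -583.803  373.859] fwd [-0.235 -0.11  -0.966] right [ 0.427 -0.904 -0.001]
t 0.15 tcp [ 287.897 -610.259  303.245] grip 85.44743562463066 F [0.437 1.034 0.307] T [ 0.007 -0.02   0.046] q [ 1.046  0.576  0.025  1.438 -0.015  1.129 -0.057]
[[ 0.904  0.427 -0.001]
 [ 0.427 -0.904  0.001]
 [-0.    -0.001 -1.   ]]
```

View pics/top0.png

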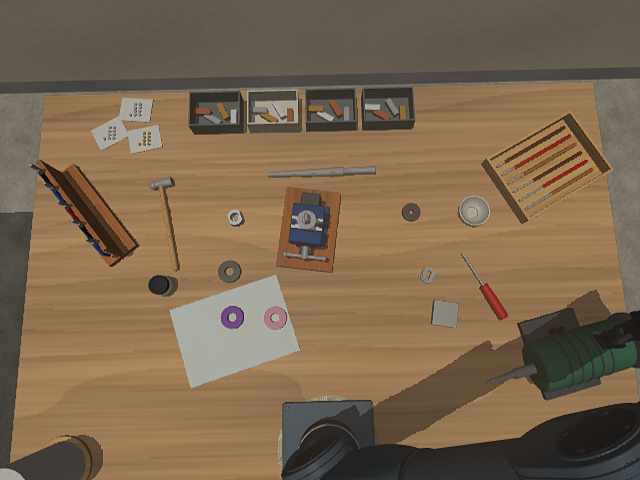

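View pics/side0.png

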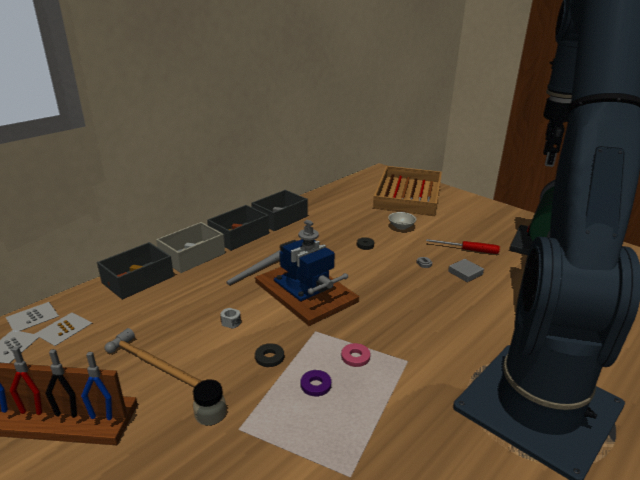

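View pics/wrist0.png

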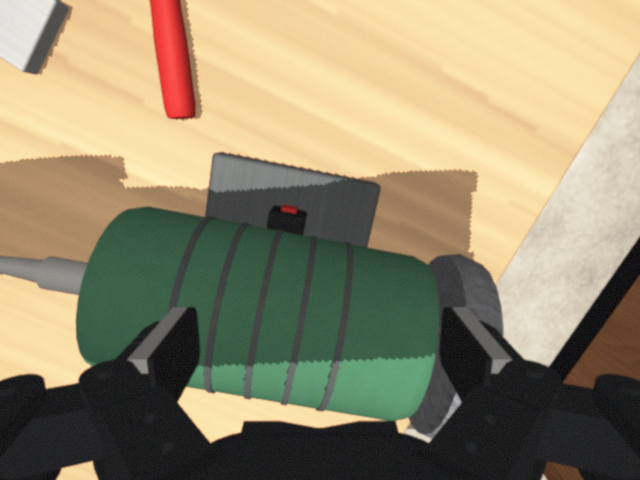

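Top image: wheel at (229,271), cap (235,217), flange (428,274), vice arbor (307,219), spare wheel (411,212). Enlarging these next.

```bash
python3 - <<'E'
from h import *
im=cv2.imread('pics/top0.png')
def c(x,y,r=30,k=6): 
    return cv2.resize(im[y-r:y+r,x-r:x+r],None,fx=k,fy=k,interpolation=cv2.INTER_CUBIC)[:300,:]
def c(x,y,r=25): return cv2.resize(im[y-r:y+r,x-r:x+r],(300,300),interpolation=cv2.INTER_CUBIC)
cv2.imwrite('pics/c1.png',np.vstack([np.hstack([c(229,271),c(235,217)]),np.hstack([c(428,274),c(307,219)])]))
print(pix2w('top0',[229,271],12),pix2w('top0',[235,217],26),pix2w('top0',[428,274],12),pix2w('top0',[307,219],198.5))
s=manip.get_state()
E
```

```text
[[452.24484793 252.81562899  12.        ]] [[596.42514609 235.61712369  26.        ]] [[ 430.65970037 -277.04074754   12.        ]] [[545.50452318  36.35895192 198.5       ]]
```

View pics/c1.png

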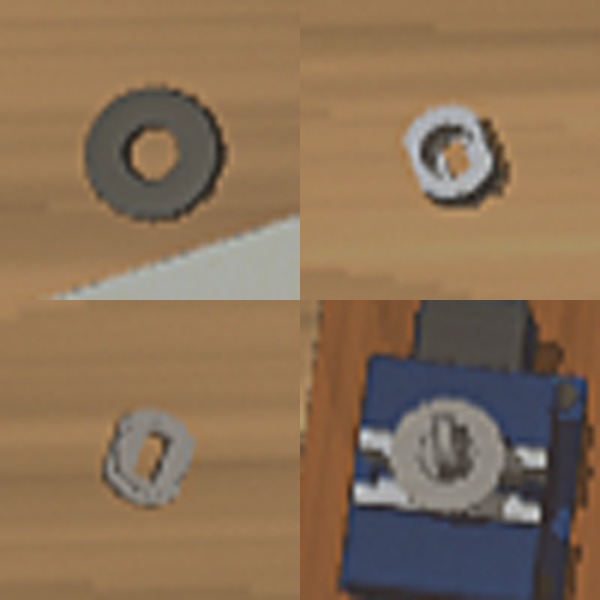

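>>> carry_out(moves=[[4,-3.4,0,0,0,0],[4,-3.4,0,0,0,0],[4,-3.4,0,0,0,0],[4,-3.4,0,0,0,0],[4,-3.4,0,0,0,0],[4,-3.4,0,0,0,0],[4,-3.4,0,0,0,0]])

```text
clock: 1.02
tcp_pos: [440.1, -274.1, 303.9]
tool_rot: [[0.904, 0.427, 0.0], [0.427, -0.904, -0.0], [0.0, 0.0, -1.0]]
ft_force: [0.7, -0.9, 0.1]
grip_width: 85.5
```

```bash
cat >> h.py <<'E'
def to(p,z=None):
    """tool-frame shift in cm to world point p"""
    s=st(); R=np.array(s['tool_rot']); d=R.T@(np.array(p,float)-np.array(s['tcp_pos'])); 
    print('shift cm',d/10,'norm mm',np.linalg.norm(d),'yaw x',np.arctan2(R[1,0],R[0,0])); return d
E
python3 - <<'E'
from h import *
grab('wrist','w1'); show(); to([545,36,303])
E
```

```text
t 1.075 tcp [ 443.588 -266.859  303.855] grip 85.43691965489043 F [ 1.902  6.223 -0.454] T [ 0.408 -0.124 -0.041] q [ 0.485  0.343 -0.043  1.847  0.012  0.952 -0.684]
[[ 0.901  0.434  0.002]
 [ 0.434 -0.901  0.004]
 [ 0.003 -0.003 -1.   ]]
shift cm [ 22.278 -22.885   0.232] norm mm 319.38814635344625 yaw x 0.44882159756449747
```

View pics/w1.png

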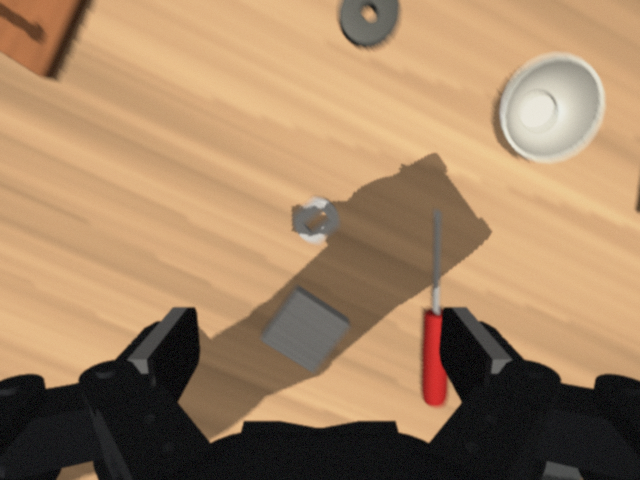

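>>> carry_out(moves=[[3.4,-4,0,0,0,0],[3.4,-4,0,0,0,0],[3.4,-4,0,0,0,0],[3.4,-4,0,0,0,0],[3.4,-4,0,0,0,0],[2.6,-2.4,0,0,0,0],[0,0,0,0,0,0],[0,0,0,0,0,0]])

```text
clock: 2.08
tcp_pos: [521.1, 9.6, 303.7]
tool_rot: [[0.905, 0.426, -0.001], [0.426, -0.905, -0.001], [-0.001, 0.0, -1.0]]
ft_force: [0.1, 1.0, 0.8]
grip_width: 85.5
```

```bash
python3 - <<'E'
from h import *
grab('wrist','w2'); show(); to([452,253,303])
E
```

```text
t 2.125 tcp [521.051   9.168 303.736] grip 85.65072103175034 F [0.222 0.871 0.139] T [ 0.019 -0.005 -0.021] q [-0.017  0.349 -0.126  1.837  0.053  0.959 -1.297]
[[ 0.905  0.425 -0.001]
 [ 0.425 -0.905 -0.001]
 [-0.001  0.    -1.   ]]
shift cm [  4.122 -25.005   0.062] norm mm 253.4218212767641 yaw x 0.4393449739344064
```

View pics/w2.png

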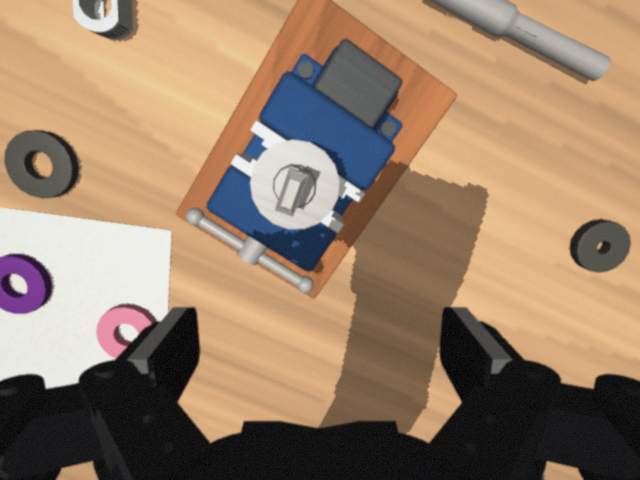

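```bash
python3 - <<'E'
from h import *
crop('w2',240,130,350,230,'w2c',7)
E
```

```text
(no output)
```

View pics/w2c.png

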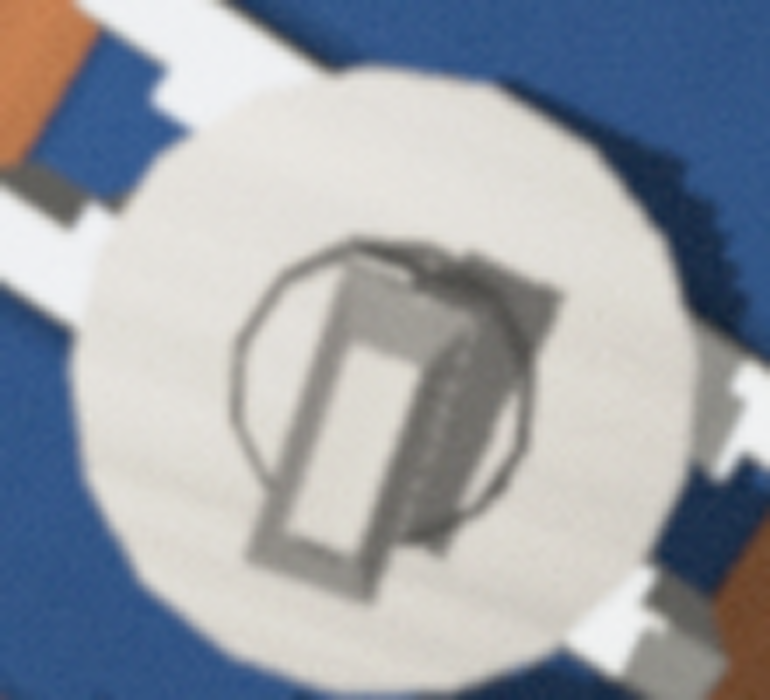

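```bash
python3 - <<'E'
from h import *
f=lambda l: np.array(l)/7+[240,130]
a=pix2w('w2',f([(360,340),(425,365),(350,555),(285,535)]),198.5);print(a)
print('top ctr',a.mean(0)); d=(a[0]+a[1]-a[2]-a[3])/2; print(d,np.degrees(np.arctan2(d[1],d[0])))
b=pix2w('w2',f([(345,265),(480,320),(375,600),(250,560)]),194.5);print(b,b.mean(0)); d=(b[0]+b[1]-b[2]-b[3])/2; print(d,np.degrees(np.arctan2(d[1],d[0])))
print(pix2w('w2',f([(385,381),(72,381),(697,381),(385,67),(385,695)]),166))
# vice yaw: board edges
e=pix2w('w2',[(176,214),(315,297),(456,96)],20);print(e,np.degrees(np.arctan2(*(e[2]-e[1])[[1,0]])), np.degrees(np.arctan2(*(e[1]-e[0])[[1,0]])))
# wheel
print(pix2w('w2',(41,164),12))
E
```

```text
[[560.68802976  39.78815334 198.5       ]
 [561.00671527  35.51296493 198.5       ]
 [548.16243932  34.8455718  198.5       ]
 [547.57775647  39.06969916 198.5       ]]
top ctr [554.35873521  37.3040973  198.5       ]
[12.97727462  0.69292366  0.        ] 3.0564148839167937
[[564.08247613  42.63851733 194.5       ]
 [564.60059486  33.52954038 194.5       ]
 [545.41870174  32.14375672 194.5       ]
 [544.36515738  40.52239558 194.5       ]] [554.61673253  37.2085525  194.5       ]
[19.44960593  1.7509527   0.        ] 5.144191065003936
[[555.00214954  37.57078705 166.        ]
 [545.18071255  58.39811036 166.        ]
 [564.79357807  16.80709964 166.        ]
 [575.34107247  46.77645255 166.        ]
 [533.4542871   27.81793954 166.        ]]
[[467.58843482 123.83438299  20.        ]
 [448.57466422 -22.10482583  20.        ]
 [660.14737389 -52.1014682   20.        ]] -8.069575618258984 -97.42300064614169
[[456.42899824 249.05801342  12.        ]]
```

>>> carry_out(moves=[[0.8,-4.9,1.0,0,0,0],[0.8,-4.9,2,0,0,0],[0.8,-4.9,2.5,0,0,0],[0.8,-4.9,2.5,0,0,0],[0.6,-4.9,2.4,0,0,0],[0,0,0,0,0,0],[0,0,0,0,0,0]])

```text
clock: 3.0
tcp_pos: [451.7, 246.9, 199.9]
tool_rot: [[0.905, 0.425, -0.0], [0.425, -0.905, -0.001], [-0.0, 0.001, -1.0]]
ft_force: [0.3, -1.2, -0.0]
grip_width: 85.6
```

```bash
python3 - <<'E'
from h import *
grab('wrist','w3'); show(); to([456,249,70])
E
```

```text
t 3.05 tcp [452.009 246.542 200.233] grip 85.55884892268229 F [-0.348 -0.029  0.154] T [-0.01  -0.027 -0.039] q [-0.478  0.468 -0.161  1.983  0.114  0.698 -1.842]
[[ 0.905  0.424  0.001]
 [ 0.424 -0.905 -0.001]
 [ 0.     0.001 -1.   ]]
shift cm [ 0.463 -0.065 13.023] norm mm 130.31723228350137 yaw x 0.4383730018723043
```

View pics/w3.png

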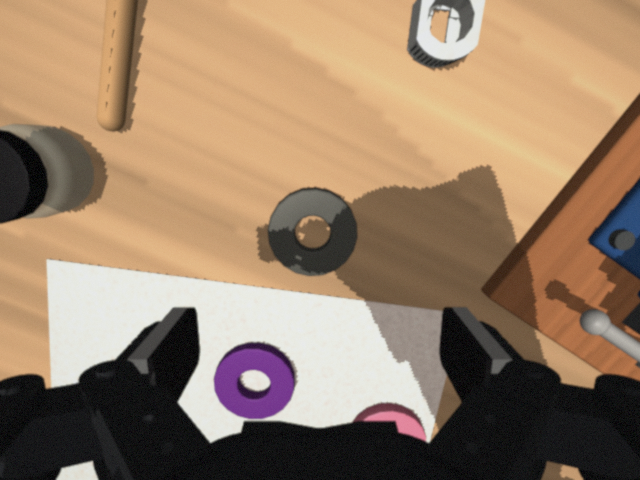

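```bash
python3 - <<'E'
from h import *
print(pix2w('w3',[(313,231),(268,231),(357,231),(313,187),(313,275)],12)); print(w2pix('w3',[456,249,12]))
crop('w3',255,175,375,290,'w3c',6)
E
```

```text
[[456.70775379 251.73307257  12.        ]
 [444.08966172 278.5714955   12.        ]
 [469.04917163 225.48313005  12.        ]
 [482.88720214 263.92239465  12.        ]
 [428.95732186 238.81229026  12.        ]]
[[316.29988207 233.66516425]]
```

View pics/w3c.png

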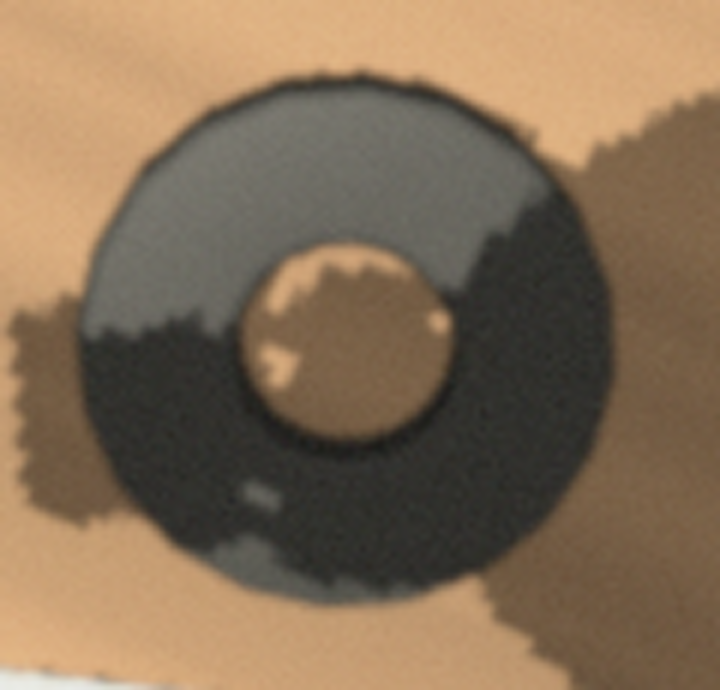

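>>> carry_out(moves=[[0.55,-0.25,4,0,0,0],[0,0,4,0,0,0],[0,0,4,0,0,0],[0,0,1,0,0,0],[0,0,0,0,0,0]])

```text
clock: 3.68
tcp_pos: [455.8, 252.0, 70.4]
tool_rot: [[0.905, 0.425, 0.0], [0.425, -0.905, -0.0], [-0.0, 0.0, -1.0]]
ft_force: [-1.2, -0.0, 0.1]
grip_width: 85.4
```

>>> carry_out(moves=[[0,0,0,0,0,0],[0,0,0,0,0,0],[0,0,0,0,0,0]], claw=0.5)

```text
clock: 4.05
tcp_pos: [456.0, 253.0, 71.9]
tool_rot: [[0.905, 0.426, 0.003], [0.426, -0.905, 0.001], [0.003, 0.0, -1.0]]
ft_force: [-1.4, -1.9, 14.3]
grip_width: 56.6
```

```bash
python3 - <<'E'
from h import *
grab('wrist','w4'); grab('side','s4');show(); to([554.7,37.4,290])
crop('s4',200,280,350,420,'s4c',5)
E
```

```text
t 4.15 tcp [456.03  253.028  71.931] grip 56.53644397655981 F [-1.791 -1.36  13.192] T [-0.645  0.169 -0.106] q [-0.525  0.681 -0.108  2.068  0.178  0.398 -1.903]
[[ 0.905  0.426  0.003]
 [ 0.426 -0.905  0.001]
 [ 0.003  0.    -1.   ]]
shift cm [ -0.197  23.714 -21.805] norm mm 322.1571652616859 yaw x 0.4402687619456735
```

View pics/w4.png

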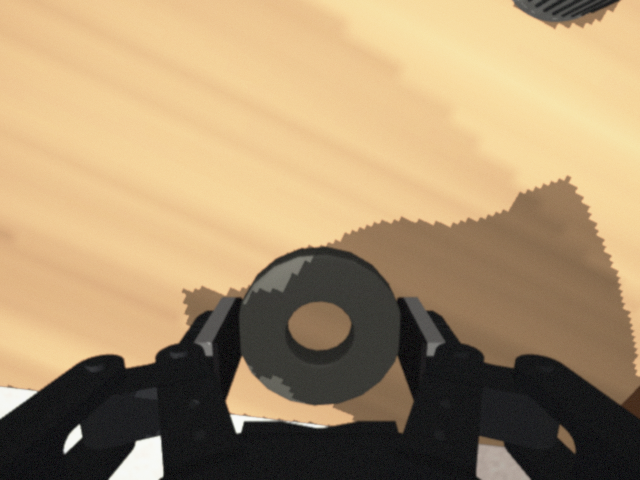

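View pics/s4c.png

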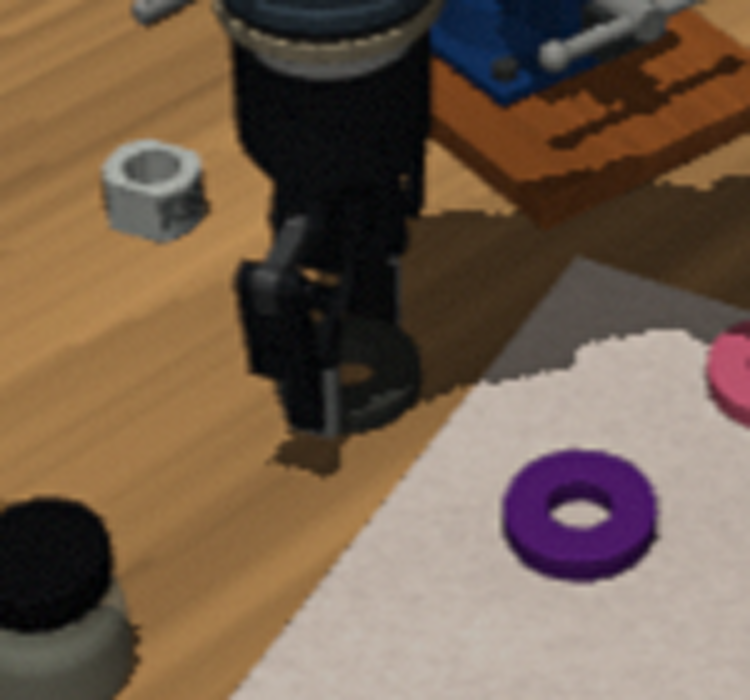

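```bash
python3 - <<'E'
from h import *
crop('w4',220,230,420,410,'w4c',4)
p=pix2w('w4',[(320,327),(320,250),(320,403),(241,327),(400,327)],12)
s,f=load('w4'); print(p); print((p-s['tcp_pos'])@np.array(s['tool_rot']))
E
```

```text
[[457.64710547 251.73396753  12.        ]
 [483.31181485 263.84983939  12.        ]
 [429.46421638 238.42930597  12.        ]
 [445.67676699 277.13737635  12.        ]
 [469.77140314 226.00382706  12.        ]]
[[  0.77927752   1.89671744  59.93422363]
 [ 29.15997672   1.87430434  60.01830241]
 [-30.3860899    1.92132967  59.84189518]
 [  0.77715974 -26.18570012  59.93276967]
 [  0.78142254  30.34032334  59.93569628]]
```

View pics/w4c.png

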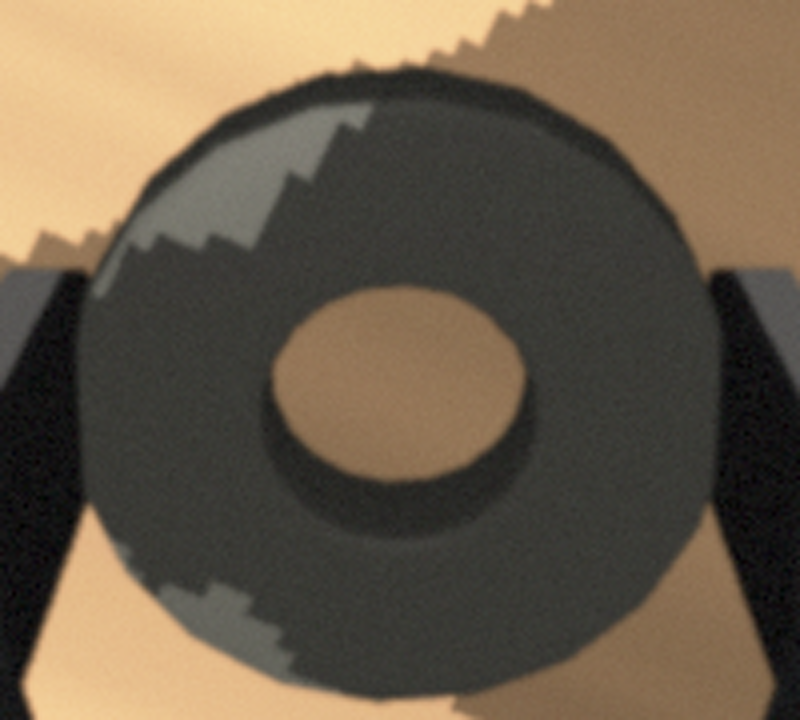

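>>> carry_out(moves=[[0,0,-6,0,0,0],[0,0,-6,0,0,0],[0,3.7,-3,0,0,0],[0,4.7,-2.5,0,0,0],[0,5,-2,0,0,0],[0,5,-2,0,0,0],[0,5,0,0,0,0],[0,0,0,0,0,0]])

```text
clock: 5.15
tcp_pos: [556.0, 36.4, 285.9]
tool_rot: [[0.907, 0.42, 0.002], [0.42, -0.907, -0.002], [0.001, 0.003, -1.0]]
ft_force: [0.4, 0.8, -1.0]
grip_width: 56.1
```

>>> carry_out(moves=[[0,0,0,0,0,0]])

```text
clock: 5.28
tcp_pos: [554.5, 41.6, 285.4]
tool_rot: [[0.904, 0.427, 0.0], [0.427, -0.904, 0.001], [0.001, -0.0, -1.0]]
ft_force: [0.1, 0.4, -0.6]
grip_width: 56.5
```

```bash
python3 - <<'E'
from h import *
grab('wrist','w5'); grab('side','s5');show(); to([554.7,37.4,290])
crop('s5',240,160,400,290,'s5c',5)
E
```

```text
t 5.375 tcp [554.421  42.582 285.217] grip 56.43958882665801 F [0.151 0.367 0.236] T [ 0.014 -0.018  0.016] q [-0.049  0.419 -0.161  1.779  0.079  0.95  -1.371]
[[ 0.904  0.428  0.   ]
 [ 0.428 -0.904  0.001]
 [ 0.    -0.001 -1.   ]]
shift cm [-0.197  0.48  -0.479] norm mm 7.057834249000573 yaw x 0.4427677745787865
```

View pics/w5.png

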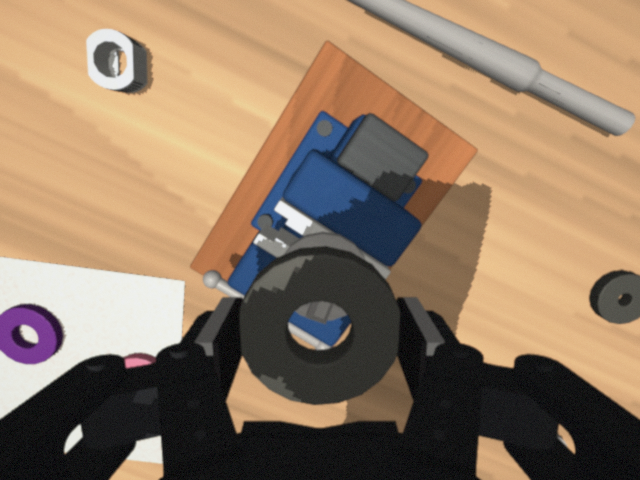

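View pics/s5c.png

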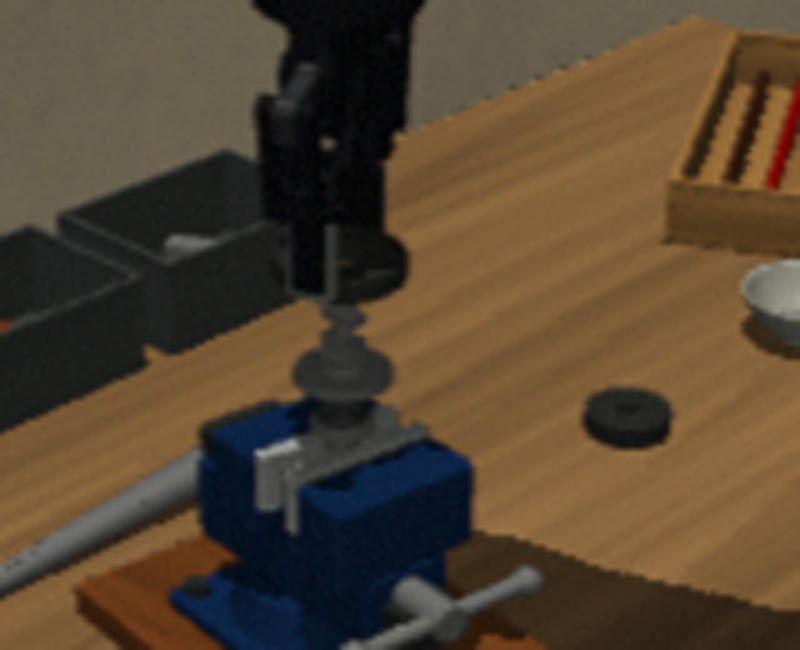

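```bash
python3 - <<'E'
from h import *
grab('wrist','w6'); show()
s,f=load('w6'); 
print(w2pix('w6',[[554.7,37.4,198.5],[554.7,37.4,166]]))
p=np.array([[-1.6,1.9,60],[-1.6,1.9,72]])@np.array(s['tool_rot']).T+s['tcp_pos'];print(p,w2pix('w6',p))
crop('w6',260,280,380,370,'w6c',6)
E
```

```text
t 5.425 tcp [554.473  42.656 285.14 ] grip 56.364991173563496 F [ 0.275 -0.033 -0.194] T [ 0.016 -0.057  0.063] q [-0.05   0.419 -0.161  1.779  0.079  0.95  -1.371]
[[ 0.903  0.429 -0.   ]
 [ 0.429 -0.903  0.001]
 [ 0.    -0.001 -1.   ]]
[[326.862 304.3  ]
 [325.681 278.474]]
[[553.792  40.219 225.215]
 [553.793  40.227 213.215]] [[320.005 332.988]
 [319.935 318.493]]
```

View pics/w6c.png

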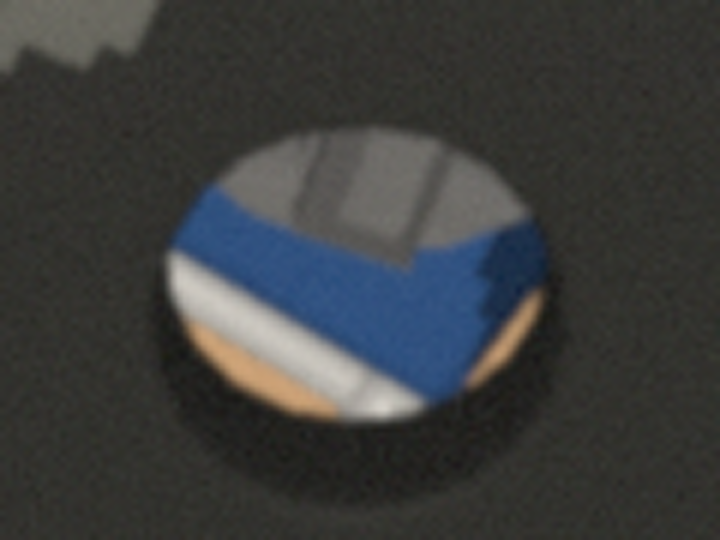

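```bash
python3 - <<'E'
from h import *
p=pix2w('w6',[(309.2,317),(328.3,324.2)],194.5);print(p, p.mean(0))
s,f=load('w6')
# bore lower rim centre from crop: x 168..548, y 127..422
q=pix2w('w6',[((168+548)/12+260,(127+422)/12+280)],s['tcp_pos'][2]-72);print(q,(q-s['tcp_pos'])@np.array(s['tool_rot']))
E
```

```text
[[544.51149317  40.97005862 194.5       ]
 [544.99496176  31.95588625 194.5       ]] [544.75322747  36.46297243 194.5       ]
[[550.98335392  39.00746854 213.21661061]] [[-4.66077278  1.79818466 71.99750449]]
```

>>> carry_out(moves=[[-0.05,0.25,0,0,0,0],[0,0,1.0,0,0,0],[0,0,0.7,0,0,0],[0,0,0.5,0,0,0],[0,0,0.2,0,0,0],[0,0,0,0,0,0],[0,0,0,0,0,0]])

```text
clock: 6.3
tcp_pos: [555.7, 38.7, 261.1]
tool_rot: [[0.904, 0.427, 0.0], [0.427, -0.904, 0.0], [0.0, 0.0, -1.0]]
ft_force: [-0.4, -0.5, -0.6]
grip_width: 56.1
```

```bash
python3 - <<'E'
from h import *
grab('wrist','w7');show(); 
crop('w7',260,280,380,370,'w7c',6)
E
```

```text
t 6.35 tcp [555.691  38.728 261.121] grip 56.48725938141189 F [ 0.431 -0.175 -0.518] T [0.048 0.011 0.032] q [-0.046  0.445 -0.157  1.808  0.087  0.894 -1.373]
[[ 0.904  0.427  0.   ]
 [ 0.427 -0.904  0.   ]
 [ 0.     0.    -1.   ]]
```

View pics/w7c.png

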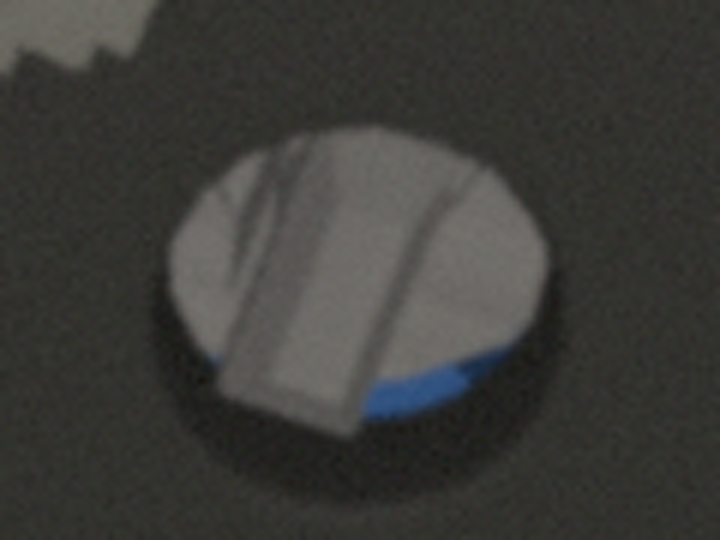

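```bash
python3 - <<'E'
from h import *
c=lambda l:np.array(l)/6+[260,280]
p=pix2w('w7',c([(220,390),(355,437)]),194.5);print(p, p.mean(0),'axis',p.mean(0)+[10*np.cos(.08),10*np.sin(.08),0])
s,f=load('w7')
q=pix2w('w7',c([(355,316),(355,127),(355,505),(160,316),(550,316)]),s['tcp_pos'][2]-60);print(q,(q-s['tcp_pos'])@np.array(s['tool_rot']))
E
```

```text
[[543.7295954   40.72772684 194.5       ]
 [544.37566467  31.61728835 194.5       ]] [544.05263003  36.17250759 194.5       ] axis [554.0206471   36.97165453 194.5       ]
[[555.04446333  36.65583845 201.09656224]
 [565.9727182   41.81432961 201.09656224]
 [543.61801938  31.26218587 201.09656224]
 [550.09269386  47.15210676 201.09656224]
 [559.99668884  26.15860347 201.09656224]] [[ -1.46986321   1.60115204  59.999716  ]
 [ 10.61470388   1.59803702  60.00346299]
 [-14.10533248   1.60440907  59.9957982 ]
 [ -1.47031329 -10.0045219   59.99849397]
 [ -1.4694131   13.20789483  60.00093815]]
```

>>> carry_out(moves=[[0,-0.05,0.5,0,0,0],[0,0,0.8,0,0,0],[0,0,0.4,0,0,0],[0,0,0.2,0,0,0],[0,0,0,0,0,0],[0,0,0.1,0,0,0],[0,0,0.1,0,0,0],[0,0,0,0,0,0]])

```text
clock: 7.35
tcp_pos: [555.4, 39.2, 239.9]
tool_rot: [[0.904, 0.427, -0.0], [0.427, -0.904, 0.0], [-0.0, -0.0, -1.0]]
ft_force: [0.2, 0.5, -0.3]
grip_width: 56.3
```

```bash
python3 - <<'E'
from h import *
grab('wrist','w8');grab('side','s8');show(); 
crop('w8',230,230,410,410,'w8c',4)
crop('s8',240,160,400,290,'s8c',5)
E
```

```text
t 7.45 tcp [555.392  39.208 239.949] grip 56.16711280092666 F [ 0.846  0.168 -1.202] T [-0.016 -0.018  0.024] q [-0.049  0.469 -0.155  1.835  0.093  0.844 -1.38 ]
[[ 0.904  0.427  0.   ]
 [ 0.427 -0.904  0.   ]
 [ 0.     0.    -1.   ]]
```

View pics/w8c.png

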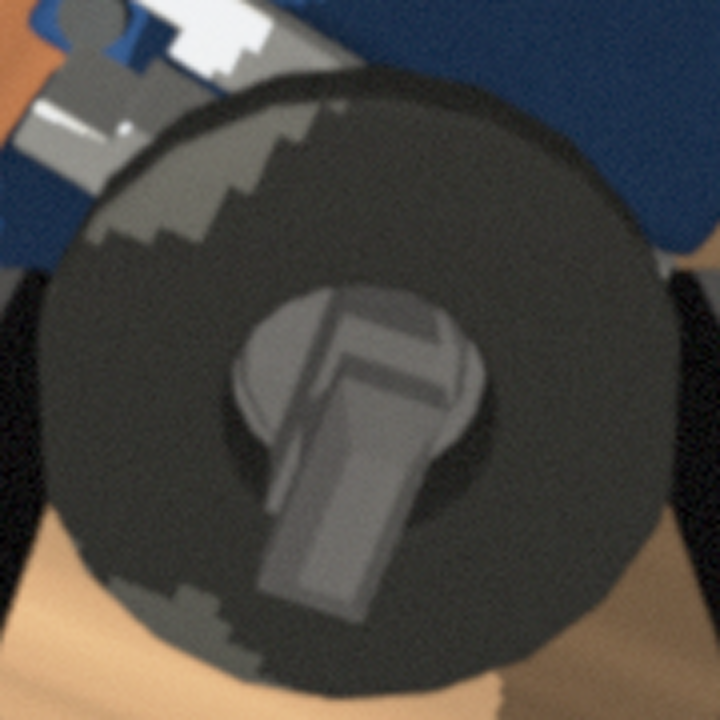

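View pics/s8c.png

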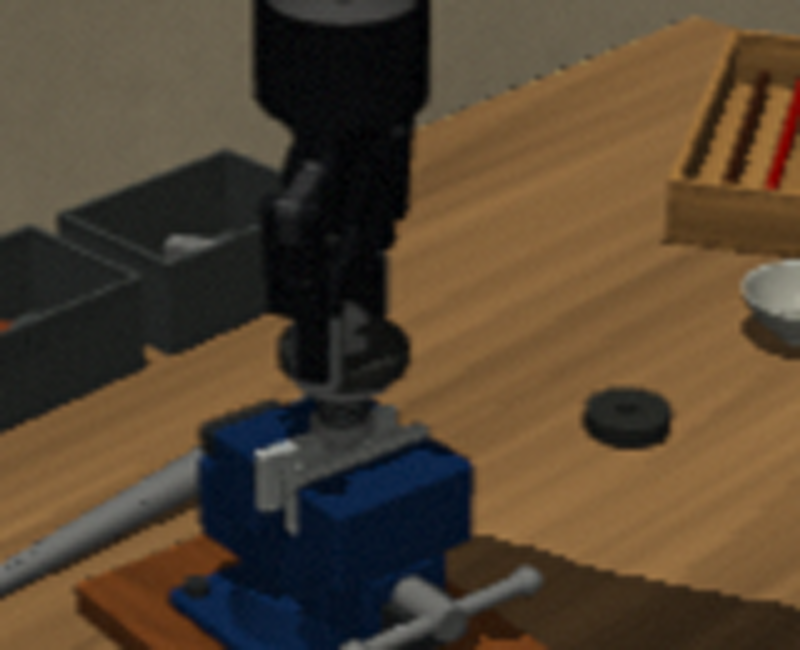

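>>> carry_out(moves=[[0,0,0.1,0,0,0],[0,0,0.1,0,0,0],[0,0,0,0,0,0]])

```text
clock: 7.82
tcp_pos: [555.4, 39.2, 238.1]
tool_rot: [[0.904, 0.427, 0.0], [0.427, -0.904, 0.0], [0.0, 0.0, -1.0]]
ft_force: [-1.2, 0.5, 2.8]
grip_width: 56.6
```

>>> carry_out(moves=[[0,0,0,0,0,0],[0,0,0,0,0,0],[0,0,0,0,0,0]], claw=1)

```text
clock: 8.2
tcp_pos: [555.4, 39.2, 237.9]
tool_rot: [[0.904, 0.427, -0.0], [0.427, -0.904, 0.0], [0.0, -0.0, -1.0]]
ft_force: [-0.1, -0.0, -0.2]
grip_width: 85.5
```

```bash
python3 - <<'E'
from h import *
grab('wrist','w9');show(); 
crop('w9',230,230,410,410,'w9c',4)
E
```

```text
t 8.25 tcp [555.4    39.202 237.853] grip 85.14888015155373 F [-0.548 -0.228 -0.108] T [0.03  0.02  0.044] q [-0.049  0.472 -0.155  1.837  0.094  0.84  -1.38 ]
[[ 0.904  0.427  0.   ]
 [ 0.427 -0.904  0.   ]
 [ 0.    -0.    -1.   ]]
```

View pics/w9c.png

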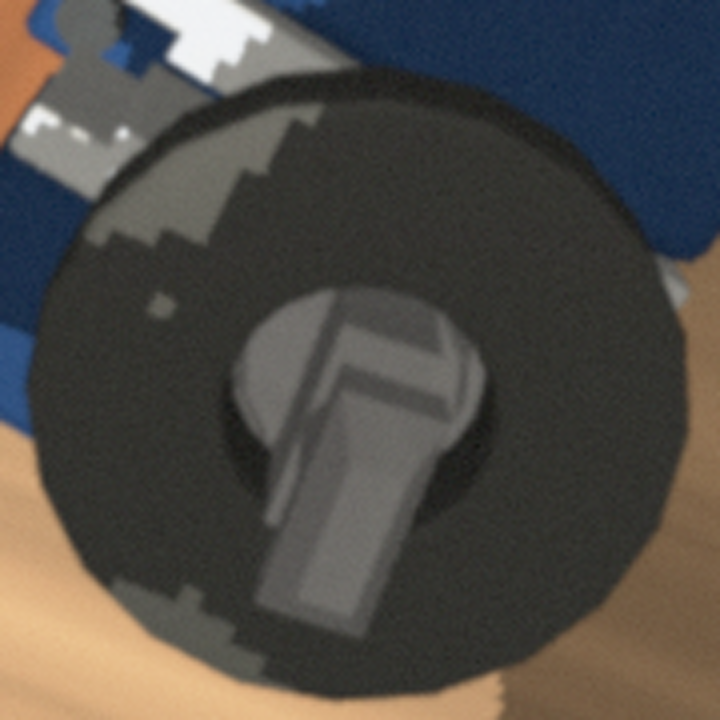

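>>> carry_out(moves=[[0,0,-5,0,0,0],[0,0,-3,0,0,0],[-4.1,3.9,0,0,0,0],[-4.1,3.9,0,0,0,0],[-4.1,3.9,0,0,0,0],[-4.1,3.9,0,0,0,0],[-4.1,3.9,0,0,0,0],[-4.1,3.9,0,0,0,0]])

```text
clock: 9.25
tcp_pos: [431.9, -279.0, 318.1]
tool_rot: [[0.904, 0.427, 0.0], [0.427, -0.904, -0.0], [0.0, 0.0, -1.0]]
ft_force: [0.9, -0.2, 0.5]
grip_width: 85.6
```

>>> carry_out(moves=[[0,0,2,0,0,0.182],[0,0,2,0,0,0.182],[0,0,2,0,0,0.182],[0,0,2,0,0,0.182],[0,0,2.5,0,0,0.182],[0,0,0,0,0,0],[0,0,0,0,0,0]])

```text
clock: 10.12
tcp_pos: [433.1, -277.5, 213.6]
tool_rot: [[0.894, -0.448, 0.001], [-0.448, -0.894, -0.0], [0.001, 0.0, -1.0]]
ft_force: [-0.8, 1.7, -0.0]
grip_width: 85.3
```

```bash
python3 - <<'E'
from h import *
grab('wrist','w10');show(); 
E
```

```text
t 10.175 tcp [ 433.158 -277.673  213.833] grip 85.29619111111438 F [-0.42  -0.282 -0.117] T [-0.004 -0.026 -0.025] q [ 0.375  0.452  0.149  1.978 -0.099  0.717 -1.453]
[[ 0.893 -0.449  0.001]
 [-0.449 -0.893 -0.001]
 [ 0.001 -0.    -1.   ]]
```

View pics/w10.png

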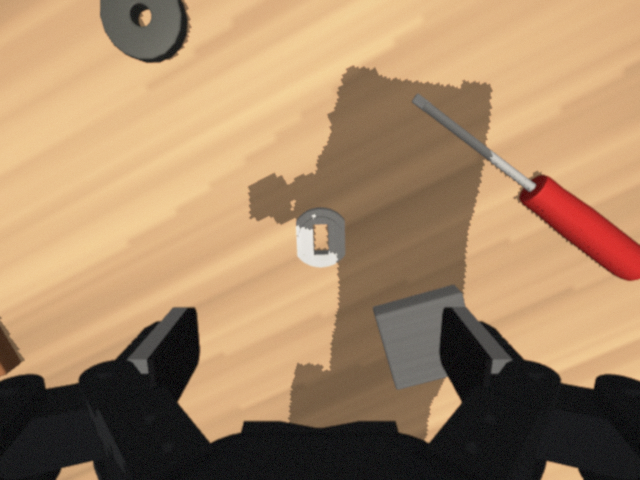

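```bash
python3 - <<'E'
from h import *
crop('w10',285,195,360,280,'w10c',8)
E
```

```text
(no output)
```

View pics/w10c.png

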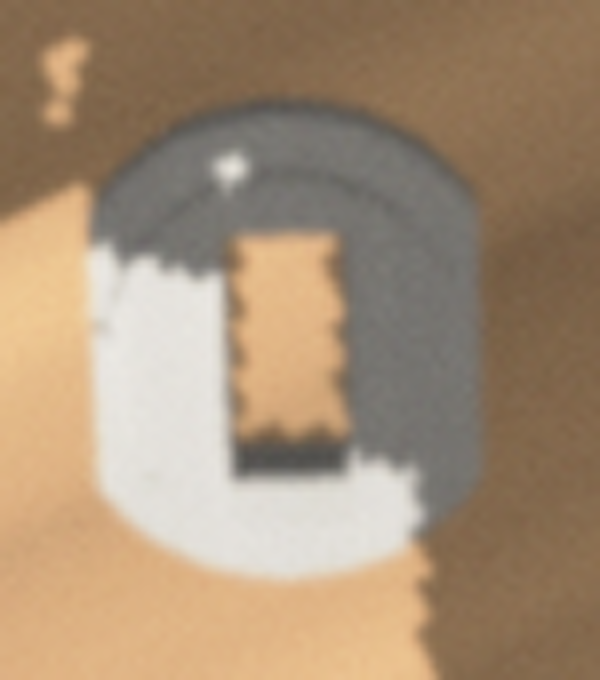

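```bash
python3 - <<'E'
from h import *
c=lambda l:np.array(l)/8+[285,195]
p=pix2w('w10',c([(286,235),(290.5,478),(231.5,356),(345,356)]),12);print(p,p[:2].mean(0)); d=p[0]-p[1];print(np.hypot(*d[:2]),np.hypot(*(p[2]-p[3])[:2]),np.degrees(np.arctan2(d[1],d[0])))
s,f=load('w10');print((p[:2].mean(0)-s['tcp_pos'])@np.array(s['tool_rot']))
E
```

```text
[[ 440.83020043 -283.86442069   12.        ]
 [ 421.12071444 -274.45139026   12.        ]
 [ 433.33353866 -274.80051285   12.        ]
 [ 428.89583611 -283.65017829   12.        ]] [ 430.97545743 -279.15790548   12.        ]
21.84190879798568 9.899989001524728 -25.528619993382783
[ -1.24579712   2.39560121 201.59527979]
```

>>> carry_out(moves=[[-0.1,0.05,4,0,0,0],[0,0,4,0,0,0],[0,0,4,0,0,0],[0,0,1.6,0,0,0],[0,0,0,0,0,0]])

```text
clock: 10.8
tcp_pos: [431.6, -277.5, 77.0]
tool_rot: [[0.892, -0.452, -0.0], [-0.452, -0.892, 0.001], [-0.001, -0.0, -1.0]]
ft_force: [0.3, -0.2, 0.6]
grip_width: 85.2
```

>>> carry_out(moves=[[0,0,0,0,0,0],[0,0,0,0,0,0],[0,0,0,0,0,0],[0,0,0,0,0,0],[0,0,0,0,0,0]], claw=0.2)

```text
clock: 11.42
tcp_pos: [432.0, -277.6, 78.2]
tool_rot: [[0.892, -0.452, 0.002], [-0.452, -0.892, -0.001], [0.002, -0.0, -1.0]]
ft_force: [-1.7, 1.5, 12.5]
grip_width: 30.9
```

```bash
python3 - <<'E'
from h import *
grab('wrist','w11');show(); crop('w11',220,230,420,400,'w11c',4)
E
```

```text
t 11.475 tcp [ 432.05  -277.6     78.144] grip 31.267576324104798 F [-1.193  2.712 14.338] T [0.284 0.28  0.024] q [ 0.421  0.67   0.088  2.09  -0.146  0.386 -1.414]
[[ 0.892 -0.452  0.002]
 [-0.452 -0.892 -0.001]
 [ 0.002 -0.    -1.   ]]
```

View pics/w11c.png

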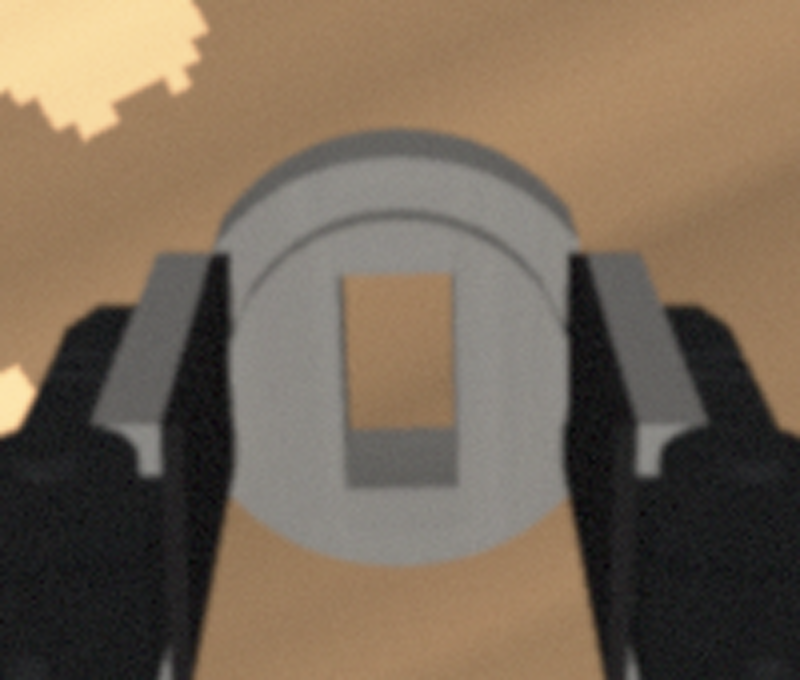

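```bash
python3 - <<'E'
from h import *
c=lambda l:np.array(l)/4+[220,230]
p=pix2w('w11',c([(398,275),(402,488),(343,381),(456,381)]),12);
s,f=load('w11');q=(p-s['tcp_pos'])@np.array(s['tool_rot']);print(q,q[:2].mean(0),q[2:].mean(0))
E
```

```text
[[ 10.29356075   1.16669194  66.17216908]
 [-11.33143858   1.55584337  66.13274715]
 [ -0.26769653  -3.94168278  66.15303479]
 [ -0.26675653   6.56411036  66.15280122]] [-0.51893892  1.36126765 66.15245812] [-0.26722653  1.31121379 66.152918  ]
```

>>> carry_out(moves=[[0,0,-6,0,0,0],[0,0,-6,0,0,0],[-0.5,-5.6,-2.5,0,0,0],[-0.5,-5.6,-2.5,0,0,0],[-0.5,-5.6,-2.5,0,0,0],[-0.6,-5.6,-1.5,0,0,0],[-0.6,-5.6,0,0,0,0],[-0.6,-5.7,0,0,0,0]])

```text
clock: 12.48
tcp_pos: [554.8, 39.9, 287.6]
tool_rot: [[0.892, -0.452, 0.001], [-0.452, -0.892, 0.0], [0.001, -0.001, -1.0]]
ft_force: [1.1, -0.3, -0.6]
grip_width: 31.1
```

>>> carry_out(moves=[[0,0,0,0,0,-0.183],[0,0,0,0,0,-0.183],[0,0,0,0,0,-0.182],[0,0,0,0,0,0],[0,0,0,0,0,0]])

```text
clock: 13.1
tcp_pos: [554.4, 38.0, 287.0]
tool_rot: [[0.997, 0.074, -0.0], [0.074, -0.997, 0.0], [-0.0, -0.0, -1.0]]
ft_force: [-0.5, 0.1, -0.9]
grip_width: 31.0
```

```bash
python3 - <<'E'
from h import *
grab('wrist','w12');show(); crop('w12',220,230,420,400,'w12c',4)
E
```

```text
t 13.15 tcp [554.457  38.027 287.   ] grip 30.78644034432639 F [ 0.106  0.216 -0.208] T [-0.007  0.019 -0.007] q [-0.156  0.414  0.004  1.781 -0.002  0.946 -1.646]
[[ 0.997  0.075  0.   ]
 [ 0.075 -0.997  0.   ]
 [ 0.    -0.    -1.   ]]
```

View pics/w12c.png

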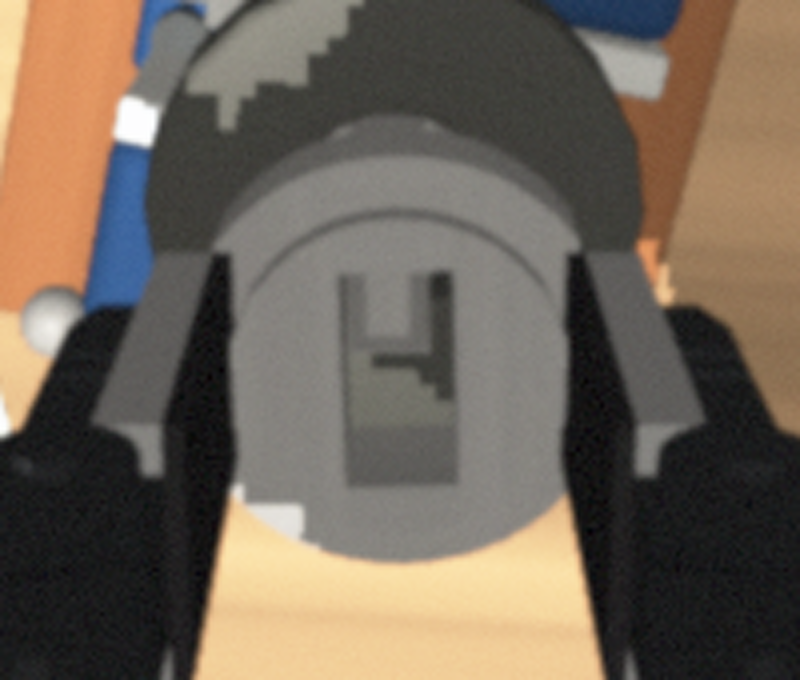

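```bash
python3 - <<'E'
from h import *
crop('w12',290,290,345,360,'w12d',11)
c=lambda l:np.array(l)/4+[220,230]
s,f=load('w12')
g=lambda l,z:(pix2w('w12',c(l),z)-s['tcp_pos'])@np.array(s['tool_rot'])
print(g([(345,350),(432,350)],194.5)); print(g([(340,275),(455,275),(347,488),(457,488)],221))
E
```

```text
[[-10.15299261  -4.16177347  92.51193376]
 [-10.15204356   5.43335143  92.51153672]]
[[  9.62983895  -3.644052    66.01171518]
 [  9.63112665   6.84247163  66.01128126]
 [-11.99787965  -3.17328628  66.01191121]
 [-11.99732481   7.24071121  66.0114803 ]]
```

View pics/w12d.png

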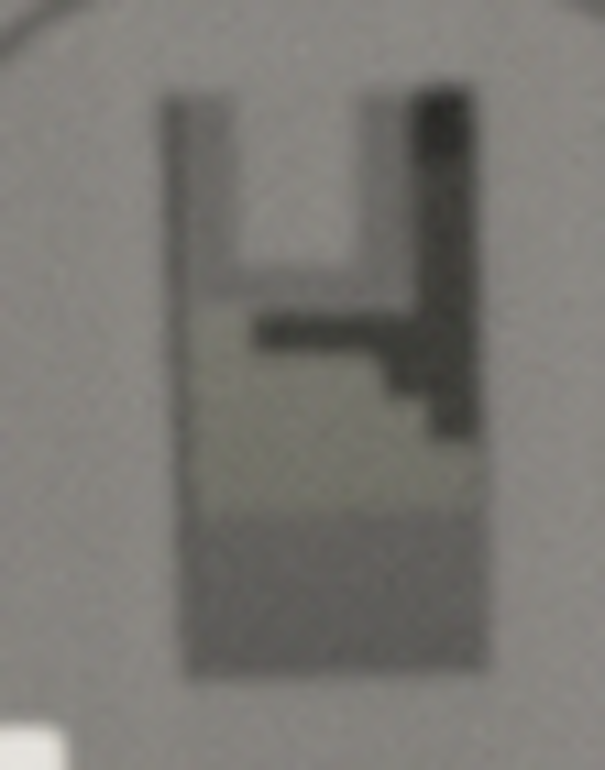

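>>> carry_out(moves=[[0.1,-0.1,0.4,0,0,0.018],[0,0,0.4,0,0,0],[0,0,0,0,0,0],[0,0,0,0,0,0]])

```text
clock: 13.65
tcp_pos: [555.5, 39.2, 278.9]
tool_rot: [[0.998, 0.061, -0.0], [0.061, -0.998, -0.0], [-0.0, 0.0, -1.0]]
ft_force: [0.3, 0.0, -0.7]
grip_width: 30.8
```

```bash
python3 - <<'E'
from h import *
grab('wrist','w13');show(); crop('w13',280,280,355,360,'w13d',8)
E
```

```text
t 13.7 tcp [555.51   39.191 278.941] grip 30.884153900568883 F [ 0.31   0.15  -0.396] T [-0.009  0.023  0.011] q [-0.16   0.424  0.007  1.789 -0.004  0.928 -1.661]
[[ 0.998  0.061  0.   ]
 [ 0.061 -0.998  0.   ]
 [ 0.    -0.    -1.   ]]
```

View pics/w13d.png

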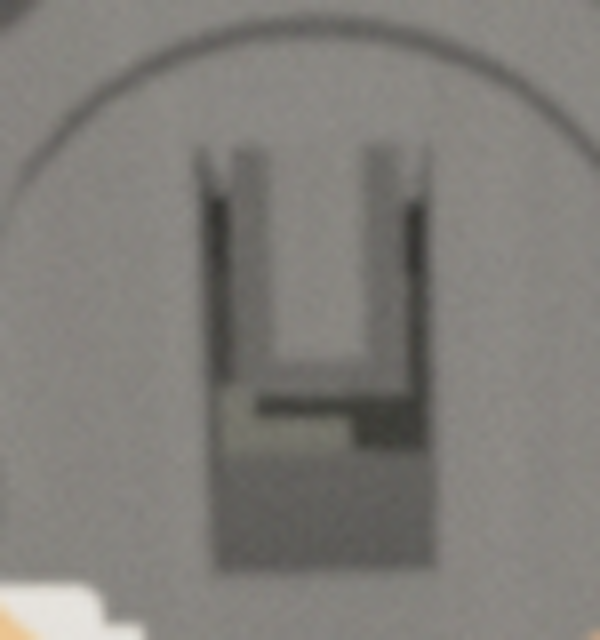

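>>> carry_out(moves=[[0,0,0.2,0,0,0],[0,0,0.2,0,0,0],[0,0,0.2,0,0,0],[0,0,0,0,0,0]])

```text
clock: 14.2
tcp_pos: [555.4, 39.2, 272.7]
tool_rot: [[0.998, 0.061, -0.0], [0.061, -0.998, -0.0], [-0.0, 0.0, -1.0]]
ft_force: [0.2, -0.3, -0.5]
grip_width: 31.3
```

```bash
python3 - <<'E'
from h import *
grab('wrist','w14');show(); crop('w14',280,280,355,360,'w14d',8)
E
```

```text
t 14.25 tcp [555.435  39.158 272.814] grip 31.072166954608925 F [ 0.765  0.322 -0.941] T [0.011 0.003 0.036] q [-0.159  0.431  0.007  1.798 -0.004  0.914 -1.661]
[[ 0.998  0.061 -0.   ]
 [ 0.061 -0.998 -0.   ]
 [-0.    -0.    -1.   ]]
```

View pics/w14d.png

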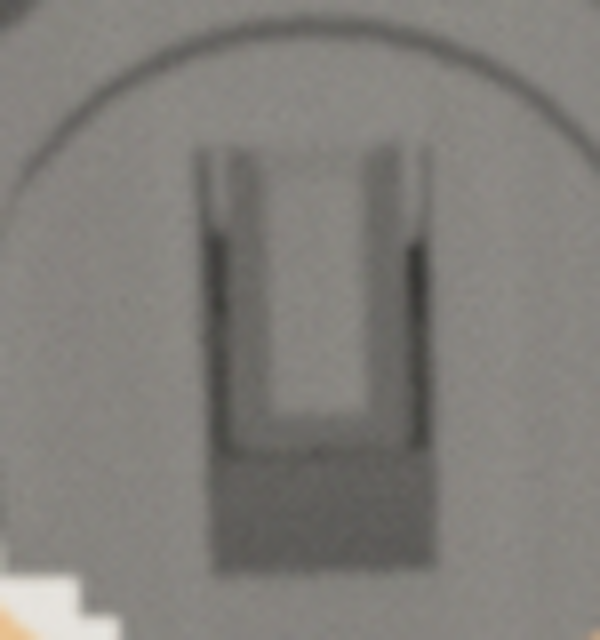

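>>> carry_out(moves=[[-0.07,0,0,0,0,0],[0,0,0.15,0,0,0],[0,0,0.15,0,0,0],[0,0,0.2,0,0,0],[0,0,0,0,0,0]])

```text
clock: 14.88
tcp_pos: [554.7, 39.2, 267.7]
tool_rot: [[0.998, 0.061, -0.0], [0.061, -0.998, -0.0], [-0.0, -0.0, -1.0]]
ft_force: [0.1, 0.8, -1.1]
grip_width: 31.3
```

```bash
python3 - <<'E'
from h import *
grab('wrist','w15');show(); crop('w15',280,280,355,360,'w15d',8)
E
```

```text
t 14.925 tcp [554.745  39.165 267.804] grip 30.746690305703268 F [-0.392 -0.104 -0.491] T [ 0.032  0.078 -0.018] q [-0.159  0.435  0.006  1.806 -0.003  0.901 -1.661]
[[ 0.998  0.061 -0.   ]
 [ 0.061 -0.998 -0.   ]
 [-0.    -0.    -1.   ]]
```

View pics/w15d.png

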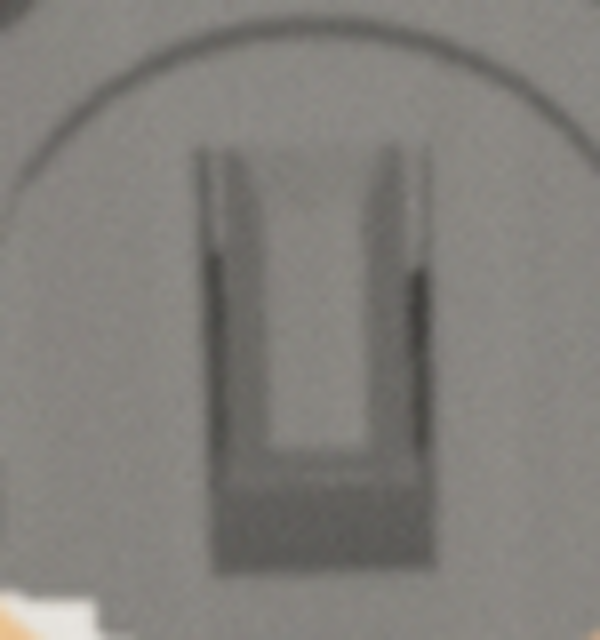

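>>> carry_out(moves=[[0,0,0.3,0,0,0],[0,0,0.3,0,0,0],[0,0,0.2,0,0,0],[0,0,0.2,0,0,0],[0,0,0,0,0,0]])

```text
clock: 15.55
tcp_pos: [554.7, 39.2, 257.7]
tool_rot: [[0.998, 0.061, -0.0], [0.061, -0.998, -0.0], [-0.0, -0.0, -1.0]]
ft_force: [0.0, -0.0, -0.4]
grip_width: 30.8
```

>>> carry_out(moves=[[0,0,0.1,0,0,0],[0,0,0.1,0,0,0],[0,0,0,0,0,0]])

```text
clock: 15.92
tcp_pos: [554.9, 39.2, 256.2]
tool_rot: [[0.998, 0.061, 0.0], [0.061, -0.998, 0.0], [0.0, -0.0, -1.0]]
ft_force: [-2.0, -0.1, 4.1]
grip_width: 30.9
```

Down on the wheel (4 N at z 256.2 → underside ≈178). Release and look.

>>> carry_out(moves=[[0,0,0,0,0,0],[0,0,0,0,0,0],[0,0,0,0,0,0],[0,0,0,0,0,0]], claw=1)

```text
clock: 16.42
tcp_pos: [554.8, 39.1, 255.8]
tool_rot: [[0.998, 0.061, -0.0], [0.061, -0.998, -0.0], [-0.0, 0.0, -1.0]]
ft_force: [0.0, -0.3, 0.5]
grip_width: 85.5
```

```bash
python3 - <<'E'
from h import *
grab('wrist','w16');show(); crop('w16',220,230,420,400,'w16c',4); to([596,236,300])
E
```

```text
t 16.475 tcp [554.787  39.167 255.866] grip 85.48418645580726 F [ 0.767 -0.41   0.543] T [-0.001 -0.008 -0.035] q [-0.159  0.448  0.006  1.821 -0.003  0.872 -1.662]
[[ 0.998  0.061 -0.   ]
 [ 0.061 -0.998  0.   ]
 [-0.    -0.    -1.   ]]
shift cm [  5.309 -19.397  -4.413] norm mm 205.88759523982526 yaw x 0.06078665792518758
```

View pics/w16c.png

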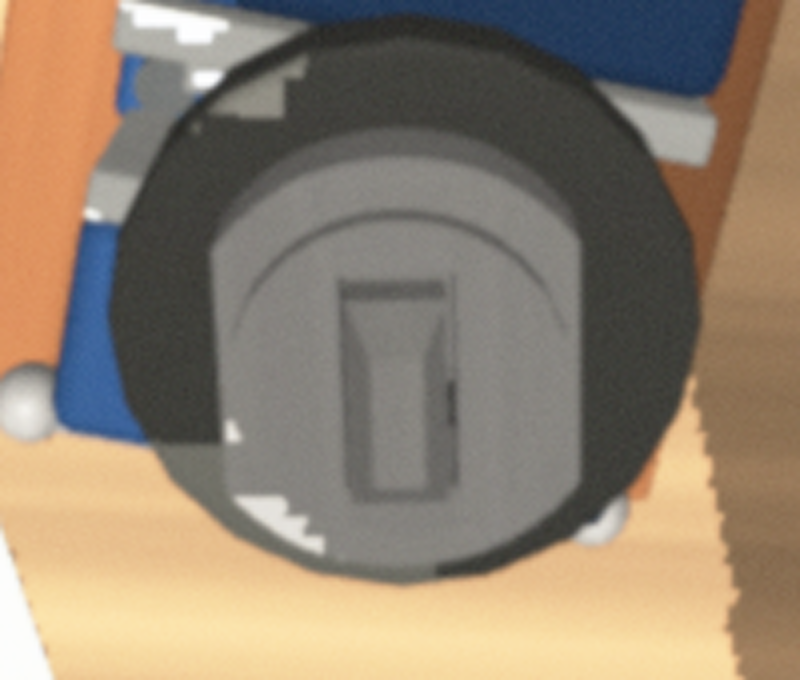

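>>> carry_out(moves=[[0,0,-5,0,0,0],[0,0,-1,0,0,0],[1.3,-4.8,0,0,0,0],[1.3,-4.8,0,0,0,0],[1.3,-4.8,0,0,0,0],[1.3,-4.9,2.5,0,0,-0.18],[0,0,4,0,0,-0.18],[0,0,3,0,0,-0.02]])

```text
clock: 17.48
tcp_pos: [594.3, 235.5, 218.6]
tool_rot: [[0.902, 0.431, -0.002], [0.431, -0.902, -0.0], [-0.002, -0.0, -1.0]]
ft_force: [-0.2, -1.3, -0.3]
grip_width: 85.6
```

>>> carry_out(moves=[[0,0,0,0,0,0],[0,0,0,0,0,0]])

```text
clock: 17.73
tcp_pos: [595.5, 235.0, 221.9]
tool_rot: [[0.905, 0.426, 0.001], [0.426, -0.905, 0.0], [0.001, 0.0, -1.0]]
ft_force: [-1.1, -0.3, 0.1]
grip_width: 85.4
```

```bash
python3 - <<'E'
from h import *
grab('wrist','w17');show(); crop('w17',220,130,420,300,'w17c',4)
E
```

```text
t 17.775 tcp [595.627 235.153 222.402] grip 85.17645797950942 F [1.133 0.786 0.09 ] T [ 0.003  0.016 -0.018] q [-0.38   0.597 -0.113  1.636  0.08   0.91  -1.654]
[[ 0.905  0.426  0.002]
 [ 0.426 -0.905  0.001]
 [ 0.002  0.    -1.   ]]
```

View pics/w17.png

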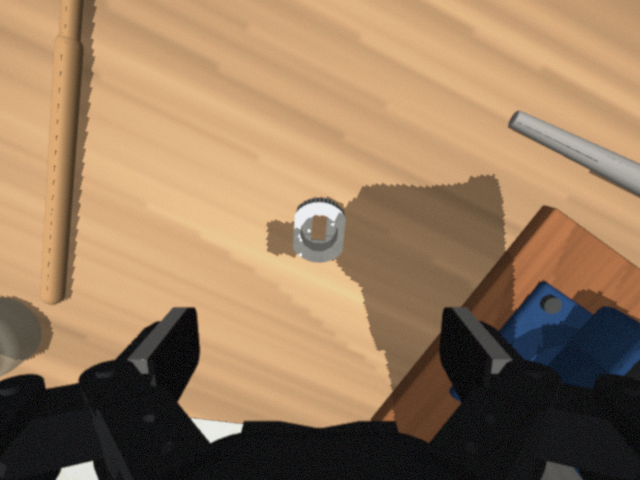

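View pics/w17c.png

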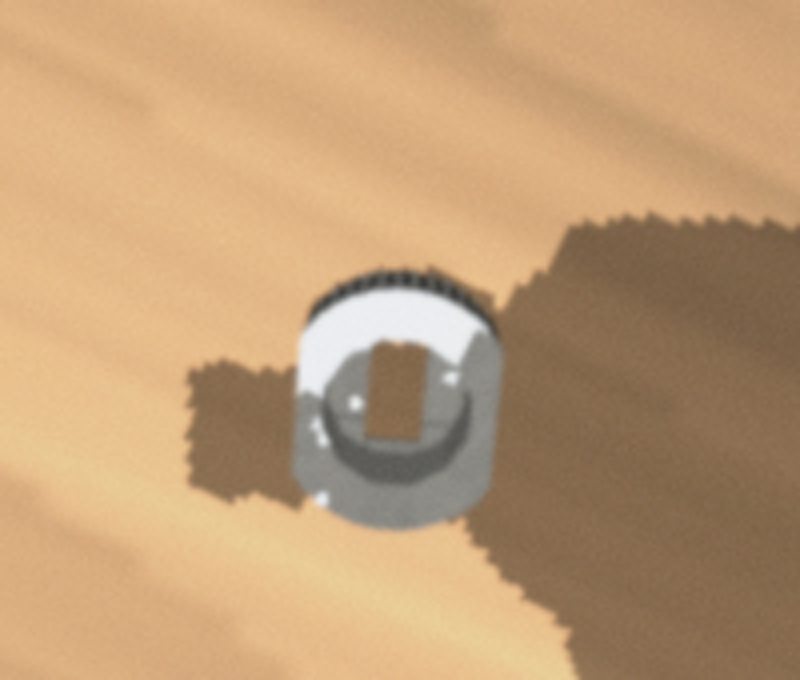

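```bash
python3 - <<'E'
from h import *
c=lambda l:np.array(l)/4+[220,130]
s,f=load('w17')
g=lambda l,z:(pix2w('w17',c(l),z)-s['tcp_pos'])@np.array(s['tool_rot'])
q=g([(300,340),(293,470),(502,340),(492,480),(397,287),(397,530)],26);print(q)
for a,b in((0,1),(2,3)): d=q[a]-q[b];print(np.arctan2(d[1],d[0]))
E
```

```text
[[ 15.92372447 -14.62159781 195.9585409 ]
 [ -6.70821495 -16.16907213 195.93061571]
 [ 15.93123912  19.3385394  195.95971083]
 [ -8.48351556  18.03712404 195.92959843]
 [ 24.88197843   1.68272118 195.97013066]
 [-17.48379008   1.69591312 195.91795566]]
0.06826942380968598
0.05325406186801195
```

>>> carry_out(moves=[[0.35,0,3,0,0,0.06],[0,0,4,0,0,0],[0,0,4,0,0,0],[0,0,2.8,0,0,0],[0,0,0,0,0,0],[0,0,0,0,0,0]])

```text
clock: 18.52
tcp_pos: [599.2, 236.9, 84.8]
tool_rot: [[0.929, 0.371, 0.002], [0.371, -0.929, 0.001], [0.003, -0.0, -1.0]]
ft_force: [1.2, 0.4, 0.1]
grip_width: 85.2
```

>>> carry_out(moves=[[0,0,0,0,0,0],[0,0,0,0,0,0],[0,0,0,0,0,0],[0,0,0,0,0,0],[0,0,0,0,0,0]], claw=0.2)

```text
clock: 19.15
tcp_pos: [598.5, 236.5, 83.8]
tool_rot: [[0.928, 0.372, 0.001], [0.372, -0.928, 0.0], [0.001, 0.0, -1.0]]
ft_force: [-0.5, 0.1, 6.4]
grip_width: 32.9
```

```bash
python3 - <<'E'
from h import *
grab('wrist','w18');show(); crop('w18',220,230,420,400,'w18c',4)
E
```

```text
t 19.2 tcp [598.453 236.518  83.736] grip 32.20763792964066 F [-0.912  0.446  7.05 ] T [-0.165  0.209  0.004] q [-0.4    0.771 -0.082  1.734  0.096  0.64  -1.726]
[[ 0.928  0.372  0.001]
 [ 0.372 -0.928  0.   ]
 [ 0.001  0.    -1.   ]]
```

View pics/w18c.png

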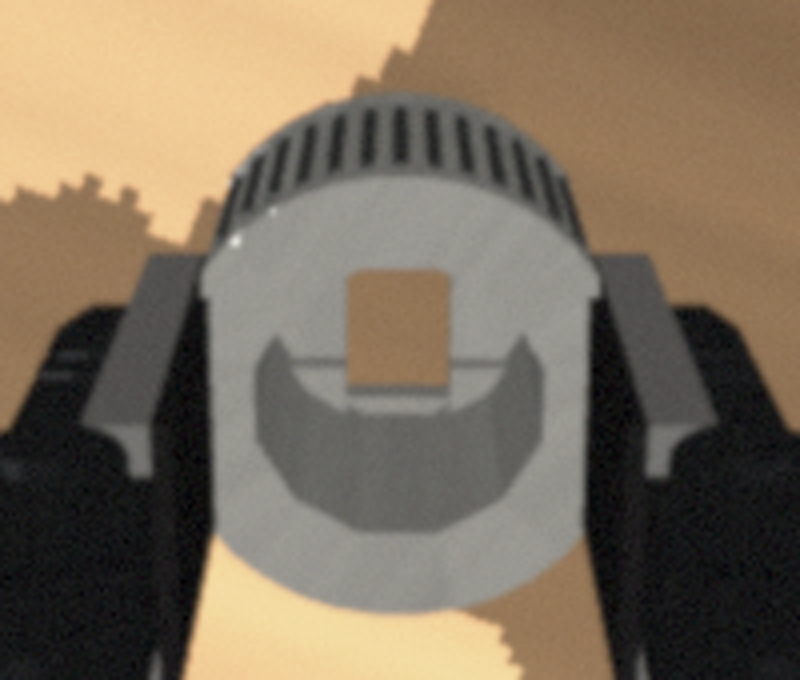

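```bash
python3 - <<'E'
from h import *
c=lambda l:np.array(l)/4+[220,230]
s,f=load('w18')
g=lambda l,z:(pix2w('w18',c(l),z)-s['tcp_pos'])@np.array(s['tool_rot'])
print(g([(399,178),(399,612),(210,400),(588,400)],26))
print(g([(345,270),(450,270),(347,388),(447,388)],0), g([(347,408),(447,408)],5))
s2,_=load('w16')
g2=lambda l,z:(pix2w('w16',c(l),z)-s2['tcp_pos'])@np.array(s2['tool_rot'])
print('w16 flange', g2([(400,158),(400,566),(340,285),(455,285),(350,488),(457,488)],190), 'head', g2([(340,295),(445,295),(360,502),(452,502)],194.5))
E
```

```text
[[ 21.29953826   1.79336285  57.79173372]
 [-20.33832084   1.81969737  57.74497489]
 [  0.79382415 -14.74693053  57.76853207]
 [  0.79658433  18.36146481  57.76888313]]
[[  2.37981953  -3.71063604  83.77044552]
 [  2.38117101   7.09881834  83.77056064]
 [-10.90200459  -3.60723058  83.75553118]
 [-10.90108731   6.90072772  83.75564265]] [[-10.66291082  -3.4575423   78.7557981 ]
 [-10.66208694   6.7463198   78.75590627]]
w16 flange [[ 20.92575754   1.81076738  65.8350948 ]
 [-20.2074789    1.84346952  65.83994913]
 [  8.74468525  -3.6531222   65.83644797]
 [  8.74568479   6.83808545  65.83660958]
 [-11.87800716  -2.89070343  65.83889325]
 [-11.87780355   7.22645376  65.83904918]] head [[  9.68030734  -3.49307886  61.33634   ]
 [  9.68115822   5.7862273   61.33648294]
 [-10.74235464  -1.84109559  61.33877539]
 [-10.74223034   6.59231616  61.33890538]]
```

>>> carry_out(moves=[[0,0,-6,0,0,0],[0,0,-6,0,0,0],[-2.8,4.1,-3,0,0,0],[-2.9,4.2,-3,0,0,0],[-2.9,4.2,-2.8,0,0,0],[-2.9,4.2,0,0,0,0.153],[0,0,0,0,0,0.153],[0,0,0,0,0,0]])

```text
clock: 20.2
tcp_pos: [553.3, 38.4, 291.2]
tool_rot: [[0.997, 0.075, 0.0], [0.075, -0.997, 0.0], [0.0, -0.0, -1.0]]
ft_force: [0.1, 0.8, -0.7]
grip_width: 32.6
```

>>> carry_out(moves=[[0,0,0,0,0,0],[0,0,0,0,0,0]])

```text
clock: 20.45
tcp_pos: [553.5, 39.4, 290.7]
tool_rot: [[0.997, 0.078, -0.0], [0.078, -0.997, 0.0], [-0.0, -0.0, -1.0]]
ft_force: [-0.3, 0.1, -0.2]
grip_width: 32.7
```

```bash
python3 - <<'E'
from h import *
grab('wrist','w19');show(); crop('w19',270,260,370,360,'w19c',7)
E
```

```text
t 20.5 tcp [553.449  39.329 290.696] grip 32.61813657769326 F [ 0.579  0.678 -0.906] T [ 0.006 -0.001  0.008] q [-0.14   0.409 -0.022  1.777  0.01   0.955 -1.66 ]
[[ 0.997  0.077 -0.   ]
 [ 0.077 -0.997  0.   ]
 [-0.    -0.    -1.   ]]
```

View pics/w19c.png

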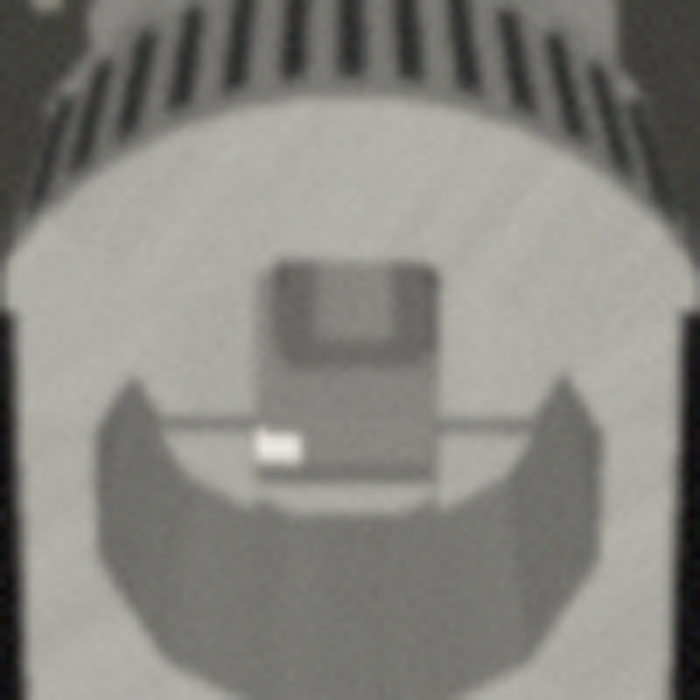

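```bash
python3 - <<'E'
from h import *
c=lambda l:np.array(l)/7+[270,260]
s,f=load('w19')
g=lambda l,z:(pix2w('w19',c(l),z)-s['tcp_pos'])@np.array(s['tool_rot'])
print('head',g([(278,345),(433,345),(355,360)],194.5),g([(312,320),(392,320)],198.5)); print('slot',g([(257,475),(437,475),(347,482)],207),g([(257,270),(438,270)],207))
E
```

```text
head [[-7.87164839 -2.70102795 96.19400295]
 [-7.86970231  7.23067056 96.19164735]
 [-8.91081759  2.23405451 96.19320754]] [[-4.41722857 -0.47021372 92.19222793]
 [-4.41623808  4.52053013 92.19104422]]
slot [[-10.78070162  -3.69917721  83.6952875 ]
 [-10.77872726   7.1105475   83.6927237 ]
 [-11.24025405   1.70587803  83.69417163]] [[ 2.4236686  -3.5964543  83.69050149]
 [ 2.42583537  7.05295638 83.68797564]]
```

>>> carry_out(moves=[[0.07,0.04,0.4,0,0,0],[0,0,0.3,0,0,0],[0,0,0.2,0,0,0],[0,0,0.2,0,0,0],[0,0,0,0,0,0],[0,0,0,0,0,0]])

```text
clock: 21.25
tcp_pos: [554.2, 38.3, 280.0]
tool_rot: [[0.997, 0.075, 0.0], [0.075, -0.997, 0.0], [0.0, -0.0, -1.0]]
ft_force: [0.2, -0.1, -0.4]
grip_width: 32.8
```

```bash
python3 - <<'E'
from h import *
grab('wrist','w20');show(); crop('w20',270,260,370,360,'w20c',7)
E
```

```text
t 21.3 tcp [554.201  38.297 280.007] grip 32.70787240565973 F [ 0.175 -0.232 -0.95 ] T [-0.025  0.042 -0.046] q [-0.139  0.421 -0.021  1.791  0.011  0.93  -1.661]
[[ 0.997  0.075  0.   ]
 [ 0.075 -0.997  0.   ]
 [ 0.    -0.    -1.   ]]
```

View pics/w20c.png

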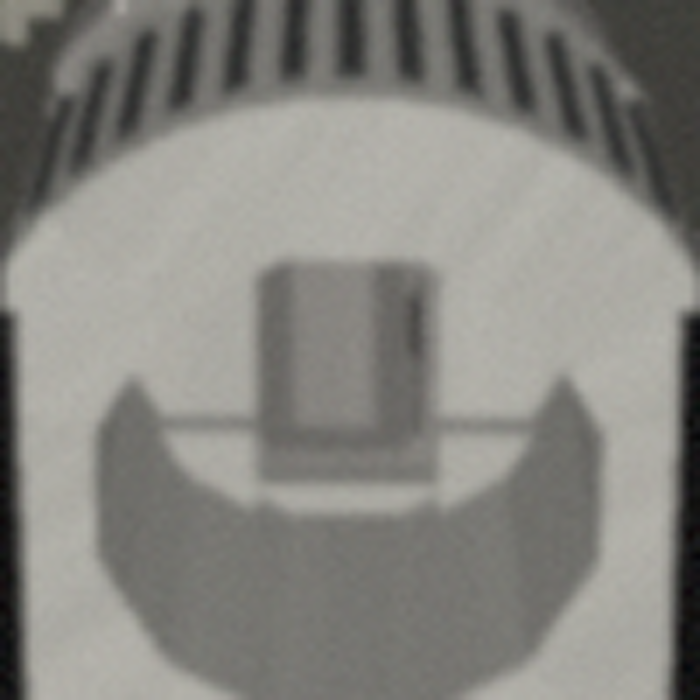

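>>> carry_out(moves=[[0.02,-0.06,0,0,0,0],[0,0,0,0,0,0],[0,0,0.2,0,0,0],[0,0,0.2,0,0,0],[0,0,0,0,0,0],[0,0,0,0,0,0]])

```text
clock: 22.05
tcp_pos: [554.0, 38.9, 275.6]
tool_rot: [[0.997, 0.075, -0.001], [0.075, -0.997, -0.0], [-0.001, 0.0, -1.0]]
ft_force: [-1.8, 0.1, -0.7]
grip_width: 32.4
```

```bash
python3 - <<'E'
from h import *
grab('wrist','w21');show(); crop('w21',270,260,370,360,'w21c',7)
E
```

```text
t 22.1 tcp [553.95   38.888 275.647] grip 32.35788463843052 F [-2.207  0.266 -1.552] T [-0.062  0.579  0.022] q [-0.14   0.426 -0.022  1.796  0.011  0.921 -1.662]
[[ 0.997  0.075 -0.001]
 [ 0.075 -0.997 -0.   ]
 [-0.001  0.    -1.   ]]
```

View pics/w21c.png

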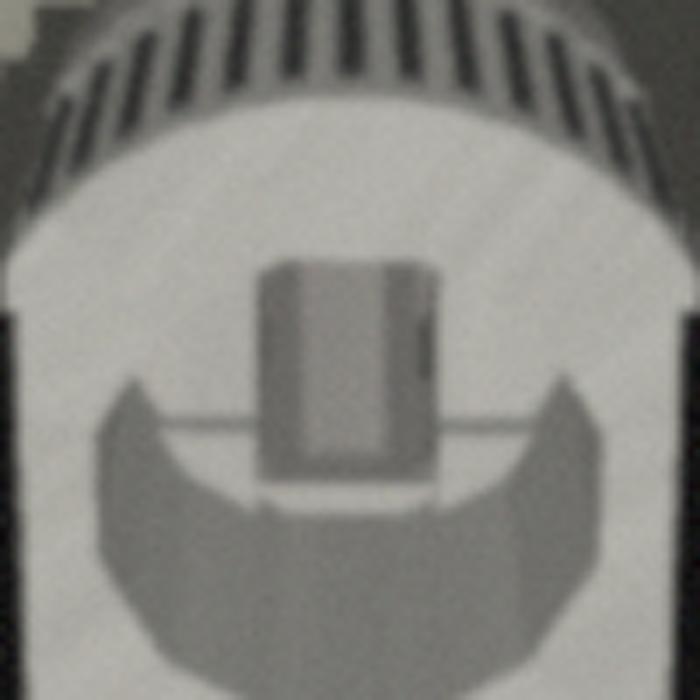

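>>> carry_out(moves=[[-0.07,0,0,0,0,0],[0,0,0,0,0,0],[0,0,0,0,0,0]])

```text
clock: 22.48
tcp_pos: [553.8, 38.9, 276.0]
tool_rot: [[0.997, 0.075, 0.0], [0.075, -0.997, 0.0], [0.0, -0.0, -1.0]]
ft_force: [-0.5, -0.5, -0.3]
grip_width: 32.6
```

```bash
python3 - <<'E'
from h import *
show()
E
```

```text
t 22.475 tcp [553.773  38.894 276.021] grip 32.60404016906048 F [-0.518 -0.471 -0.3  ] T [-0.074  0.212  0.01 ] q [-0.14   0.424 -0.022  1.797  0.011  0.92  -1.662]
[[ 0.997  0.075  0.   ]
 [ 0.075 -0.997  0.   ]
 [ 0.    -0.    -1.   ]]
```

>>> carry_out(moves=[[-0.03,0,0,0,0,0],[0,0,0.1,0,0,0],[0,0,0.1,0,0,0],[0,0,0,0,0,0],[0,0,0,0,0,0]])

```text
clock: 23.1
tcp_pos: [553.3, 38.9, 273.9]
tool_rot: [[0.997, 0.075, 0.0], [0.075, -0.997, 0.0], [0.0, -0.0, -1.0]]
ft_force: [-0.6, 0.8, -1.1]
grip_width: 32.7
```

```bash
python3 - <<'E'
from h import *
show();grab('wrist','w22'); crop('w22',270,260,370,360,'w22c',7)
E
```

```text
t 23.1 tcp [553.324  38.856 273.889] grip 32.69540615667552 F [-0.598  0.83  -1.079] T [-0.037 -0.019  0.034] q [-0.14   0.426 -0.022  1.801  0.011  0.915 -1.662]
[[ 0.997  0.075  0.   ]
 [ 0.075 -0.997  0.   ]
 [ 0.    -0.    -1.   ]]
```

View pics/w22c.png

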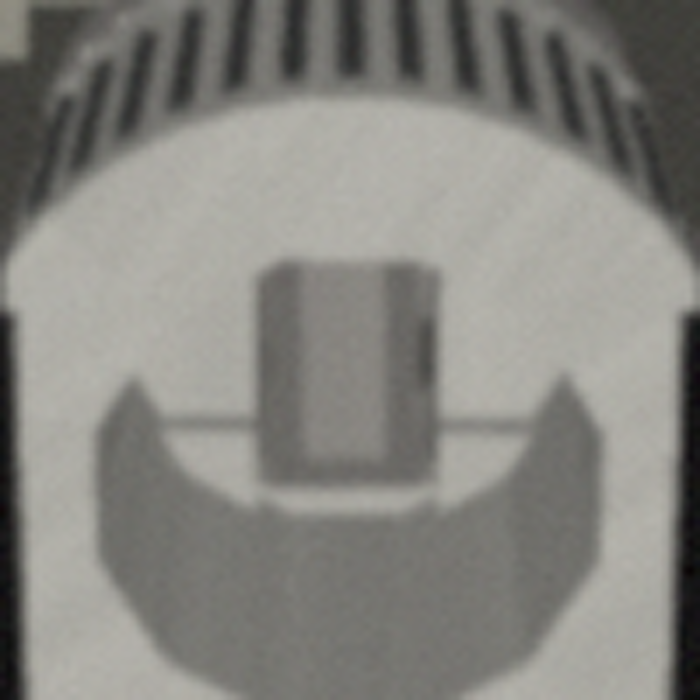

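>>> carry_out(moves=[[0,-0.02,0.1,0,0,0],[0,0,0.1,0,0,0],[0,0,0,0,0,0],[0,0,0,0,0,0]])

```text
clock: 23.65
tcp_pos: [553.4, 38.9, 272.1]
tool_rot: [[0.997, 0.075, 0.0], [0.075, -0.997, -0.0], [0.0, 0.0, -1.0]]
ft_force: [-0.2, -1.3, 4.3]
grip_width: 32.8
```

>>> carry_out(moves=[[0,0,0.1,0,0,0],[0,0,0.1,0,0,0],[0,0,0,0,0,0],[0,0,0,0,0,0]])

```text
clock: 24.15
tcp_pos: [553.4, 38.9, 270.2]
tool_rot: [[0.997, 0.075, 0.0], [0.075, -0.997, -0.0], [0.0, 0.0, -1.0]]
ft_force: [-1.4, -1.0, 7.1]
grip_width: 32.3
```

```bash
python3 - <<'E'
from h import *
show()
E
```

```text
t 24.15 tcp [553.391  38.923 270.246] grip 32.26027028721191 F [-1.394 -0.99   7.055] T [-0.39   0.375 -0.022] q [-0.14   0.43  -0.022  1.806  0.012  0.905 -1.663]
[[ 0.997  0.075  0.   ]
 [ 0.075 -0.997 -0.   ]
 [ 0.     0.    -1.   ]]
```

>>> carry_out(moves=[[0,0,0.1,0,0,0],[0,0,0.1,0,0,0],[0,0,0.05,0,0,0],[0,0,0,0,0,0],[0,0,0,0,0,0]])

```text
clock: 24.78
tcp_pos: [553.4, 38.9, 268.0]
tool_rot: [[0.997, 0.075, 0.001], [0.075, -0.997, -0.0], [0.001, 0.0, -1.0]]
ft_force: [-2.6, -1.4, 9.8]
grip_width: 32.4
```

```bash
python3 - <<'E'
from h import *
show();grab('wrist','w23'); crop('w23',270,260,370,360,'w23c',7)
E
```

```text
t 24.775 tcp [553.438  38.933 268.037] grip 32.42872544761593 F [-2.599 -1.375  9.791] T [-0.371  0.508  0.002] q [-0.14   0.432 -0.022  1.809  0.012  0.9   -1.663]
[[ 0.997  0.075  0.001]
 [ 0.075 -0.997 -0.   ]
 [ 0.001  0.    -1.   ]]
```

View pics/w23c.png

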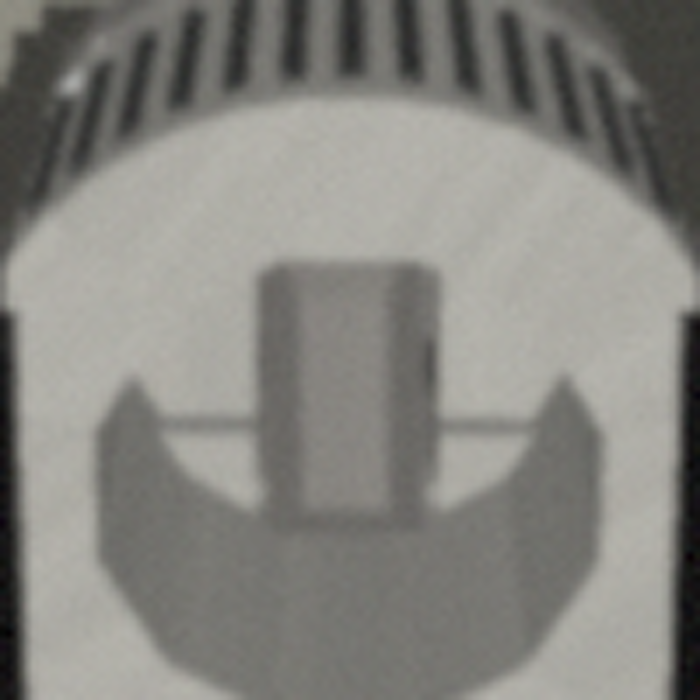

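>>> carry_out(moves=[[0,0,0.05,0,0,0],[0,0,0,0,0,-0.1],[0,0,0,0,0,-0.1],[0,0,0,0,0,-0.1],[0,0,0,0,0,0]])

```text
clock: 25.45
tcp_pos: [554.0, 39.3, 267.8]
tool_rot: [[0.93, 0.368, 0.002], [0.368, -0.93, 0.001], [0.002, 0.0, -1.0]]
ft_force: [-1.1, -0.4, 10.3]
grip_width: 32.4
```

```bash
python3 - <<'E'
from h import *
show();grab('wrist','w24'); crop('w24',270,260,370,360,'w24c',7)
E
```

```text
t 25.45 tcp [554.007  39.326 267.811] grip 32.4164908666494 F [-1.055 -0.401 10.305] T [-0.083  0.189  0.088] q [-0.084  0.433 -0.103  1.807  0.055  0.902 -1.406]
[[ 0.93   0.368  0.002]
 [ 0.368 -0.93   0.001]
 [ 0.002  0.    -1.   ]]
```

View pics/w24c.png

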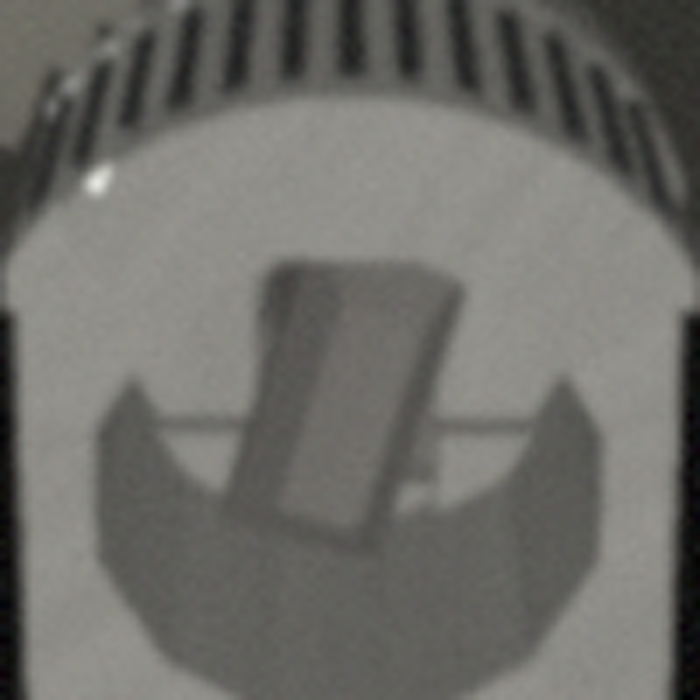

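>>> carry_out(moves=[[0,0,0,0,0,-0.159],[0,0,0,0,0,-0.159],[0,0,0,0,0,-0.159],[0,0,0,0,0,-0.159],[0,0,0,0,0,-0.159],[0,0,0,0,0,-0.159],[0,0,0,0,0,-0.159],[0,0,0,0,0,-0.159]])

```text
clock: 26.5
tcp_pos: [554.1, 39.6, 267.9]
tool_rot: [[-0.081, 0.997, 0.003], [0.997, 0.081, 0.001], [0.001, 0.003, -1.0]]
ft_force: [0.0, -0.6, 10.1]
grip_width: 32.4
```

>>> carry_out(moves=[[0,0,0,0,0,0],[0,0,0,0,0,0]])

```text
clock: 26.75
tcp_pos: [554.2, 39.6, 267.9]
tool_rot: [[-0.076, 0.997, 0.003], [0.997, 0.076, 0.001], [0.001, 0.003, -1.0]]
ft_force: [-0.2, 0.4, 10.2]
grip_width: 32.3
```

```bash
python3 - <<'E'
from h import *
show();grab('wrist','w25'); crop('w25',270,260,370,360,'w25c',7)
E
```

```text
t 26.75 tcp [554.157  39.59  267.874] grip 32.309301571569385 F [-0.178  0.428 10.231] T [0.024 0.016 0.077] q [ 0.144  0.457 -0.44   1.798  0.235  0.935 -0.32 ]
[[-0.076  0.997  0.003]
 [ 0.997  0.076  0.001]
 [ 0.001  0.003 -1.   ]]
```

View pics/w25c.png

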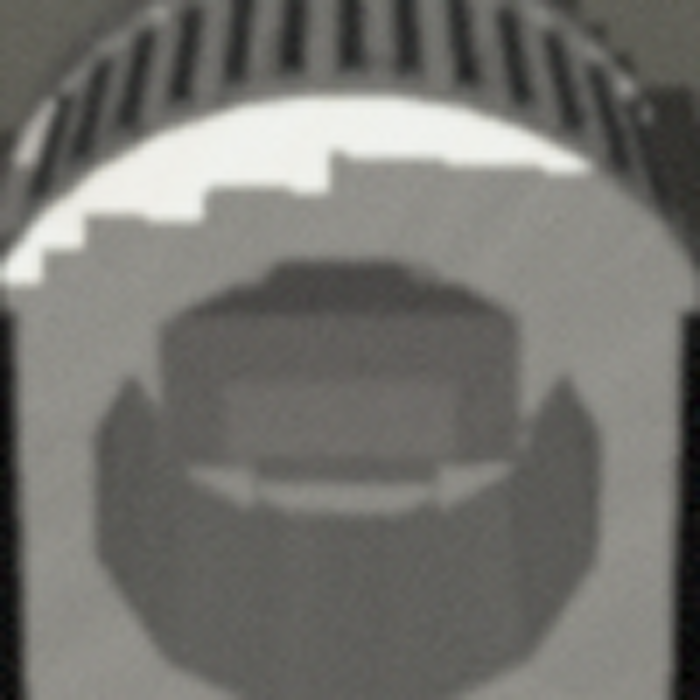

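>>> carry_out(moves=[[0,0,-0.1,0,0,0],[0,0,-0.1,0,0,0],[0,0,-0.1,0,0,0],[0,0,-0.05,0,0,0],[0,0,0,0,0,0],[0,0,0,0,0,0]])

```text
clock: 27.55
tcp_pos: [554.0, 39.5, 270.7]
tool_rot: [[-0.076, 0.997, 0.002], [0.997, 0.076, 0.001], [0.001, 0.002, -1.0]]
ft_force: [3.9, 1.7, 4.2]
grip_width: 32.8
```

```bash
python3 - <<'E'
from h import *
show();grab('wrist','w26'); crop('w26',270,260,370,360,'w26c',7)
E
```

```text
t 27.55 tcp [553.962  39.499 270.673] grip 32.80066786651942 F [3.938 1.73  4.169] T [ 0.391 -0.955  0.011] q [ 0.145  0.454 -0.441  1.794  0.233  0.943 -0.318]
[[-0.076  0.997  0.002]
 [ 0.997  0.076  0.001]
 [ 0.001  0.002 -1.   ]]
```

View pics/w26c.png

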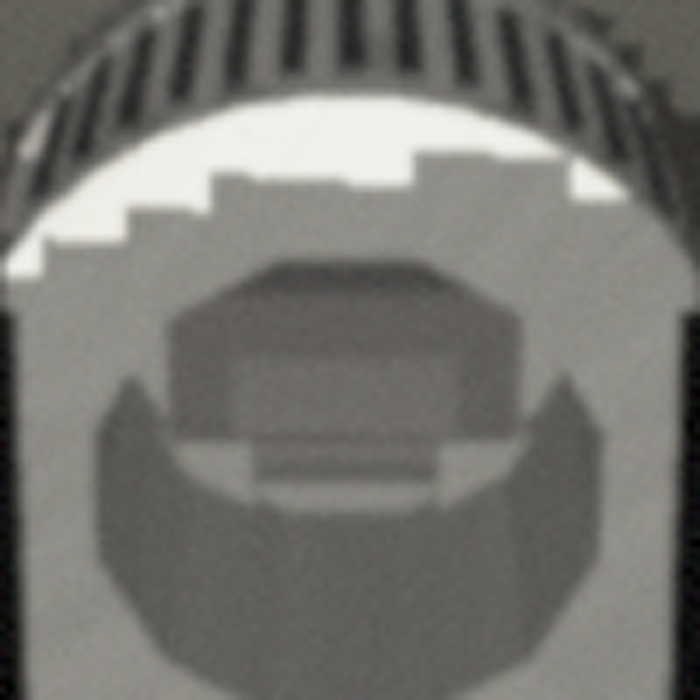

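>>> carry_out(moves=[[0,0.06,0,0,0,0],[0,0,-0.05,0,0,0],[0,0,-0.05,0,0,0],[0,0,0,0,0,0]])

```text
clock: 28.1
tcp_pos: [553.9, 39.4, 270.8]
tool_rot: [[-0.076, 0.997, -0.0], [0.997, 0.076, 0.001], [0.001, -0.0, -1.0]]
ft_force: [5.4, 2.5, -2.6]
grip_width: 32.4
```

```bash
python3 - <<'E'
from h import *
show()
E
```

```text
t 28.1 tcp [553.916  39.37  270.821] grip 32.38130230170352 F [ 5.36   2.522 -2.623] T [ 0.628 -1.355 -0.005] q [ 0.145  0.455 -0.441  1.793  0.232  0.946 -0.317]
[[-0.076  0.997 -0.   ]
 [ 0.997  0.076  0.001]
 [ 0.001 -0.    -1.   ]]
```

>>> carry_out(moves=[[0,-0.06,0.05,0,0,0],[0,0,0,0,0,0]])

```text
clock: 28.35
tcp_pos: [553.4, 39.2, 270.7]
tool_rot: [[-0.076, 0.997, 0.0], [0.997, 0.076, 0.0], [0.0, 0.0, -1.0]]
ft_force: [5.1, 2.0, 1.1]
grip_width: 32.6
```

>>> carry_out(moves=[[0,0,0,0,0,0],[0,0,0,0,0,0],[0,0,0,0,0,0],[0,0,0,0,0,0]], claw=1)

```text
clock: 28.85
tcp_pos: [553.1, 38.9, 270.8]
tool_rot: [[-0.076, 0.997, -0.001], [0.997, 0.076, -0.0], [-0.0, -0.001, -1.0]]
ft_force: [0.3, 0.3, 0.1]
grip_width: 85.4
```

>>> carry_out(moves=[[0,0,-3,0,0,0],[0,0,-4,0,0,0],[0,0,0,0,0,0],[0,0,0,0,0,0]])

```text
clock: 29.35
tcp_pos: [553.0, 38.8, 340.5]
tool_rot: [[-0.076, 0.997, -0.001], [0.997, 0.076, -0.0], [-0.0, -0.001, -1.0]]
ft_force: [-2.0, 0.5, -0.0]
grip_width: 85.7
```

```bash
python3 - <<'E'
from h import *
show();grab('wrist','w27'); crop('w27',220,200,420,370,'w27c',4); grab('side','s27'); crop('s27',240,160,400,290,'s27c',5)
E
```

```text
t 29.35 tcp [552.969  38.84  340.453] grip 85.66500944203325 F [-2.008  0.507 -0.024] T [-0.074  0.003 -0.003] q [ 0.163  0.388 -0.458  1.694  0.188  1.105 -0.275]
[[-0.076  0.997 -0.001]
 [ 0.997  0.076 -0.   ]
 [-0.    -0.001 -1.   ]]
```

View pics/w27c.png

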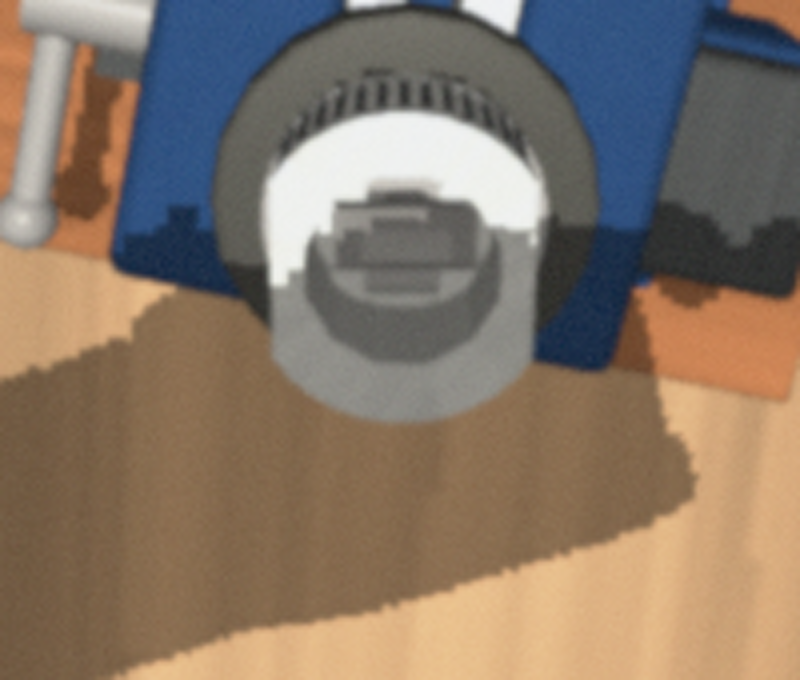

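View pics/s27c.png

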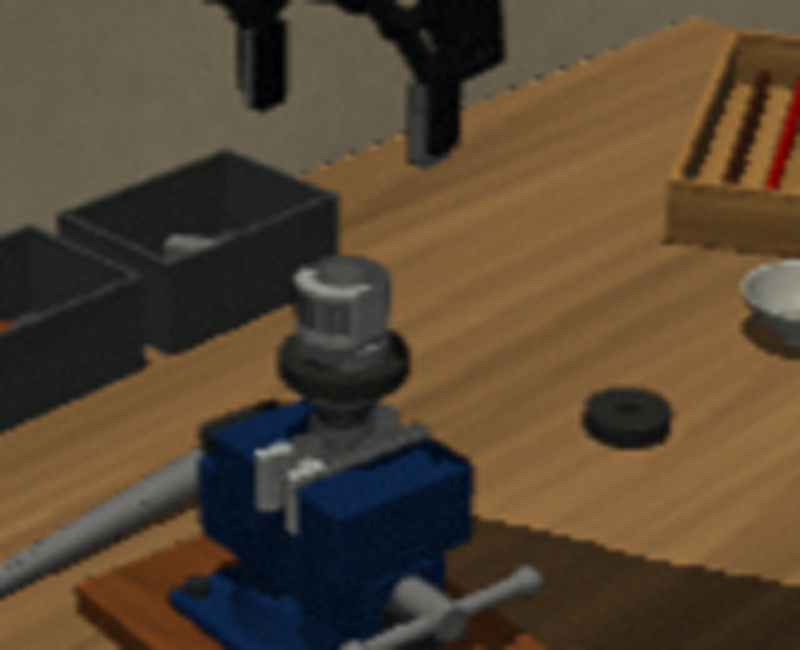

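```bash
python3 - <<'E'
from h import *
crop('w27',270,205,370,310,'w27d',7);crop('s27',285,200,345,260,'s27d',10)
c=lambda l:np.array(l)/4+[220,200]
s,f=load('w27')
E
```

```text
(no output)
```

View pics/w27d.png

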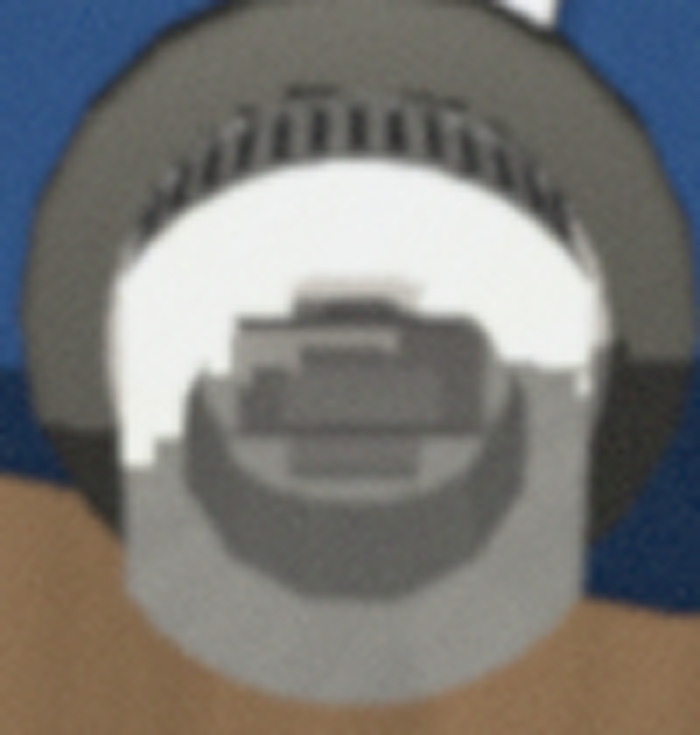

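View pics/s27d.png

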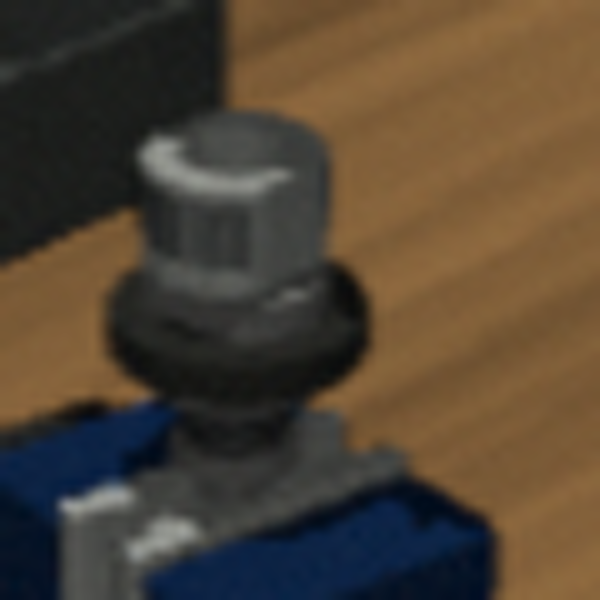

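```bash
python3 - <<'E'
from h import *
c=lambda l:np.array(l)/7+[270,205]
for z in (208,213,216):
    p=pix2w('w27',c([(120,285),(597,285),(127,590),(587,590),(357,157),(357,703)]),z)
    print(z,np.hypot(*(p[0]-p[1])[:2]),np.hypot(*(p[2]-p[3])[:2]),np.hypot(*(p[4]-p[5])[:2]),p[4:].mean(0))
im=cv2.resize(cv2.imread('pics/s27.png')[200:260,285:345],None,fx=10,fy=10,interpolation=cv2.INTER_CUBIC)
a=np.linspace(0,6.3,60)
for z,r,col in((213,21,(0,0,255)),(187,21,(0,255,0)),(175,30,(255,255,0)),(163,30,(255,0,255))):
    P=np.c_[554.2+r*np.cos(a),38.5+r*np.sin(a),np.full(60,z)]
    q=((w2pix('s27',P)-[285,200]+.5)*10).astype(np.int32); cv2.polylines(im,[q],True,col,1)
cv2.imwrite('pics/ov.png',im)
E
```

```text
208 35.62884442398044 35.39017926513094 43.426098026799096 [554.48742609  36.92336543 208.        ]
213 34.75196498750772 34.519173737099024 42.35731645440767 [554.34427864  38.54148967 213.        ]
216 34.225837325624 33.99657042027985 41.71604751097282 [554.25839017  39.51236421 216.        ]
```

View pics/ov.png

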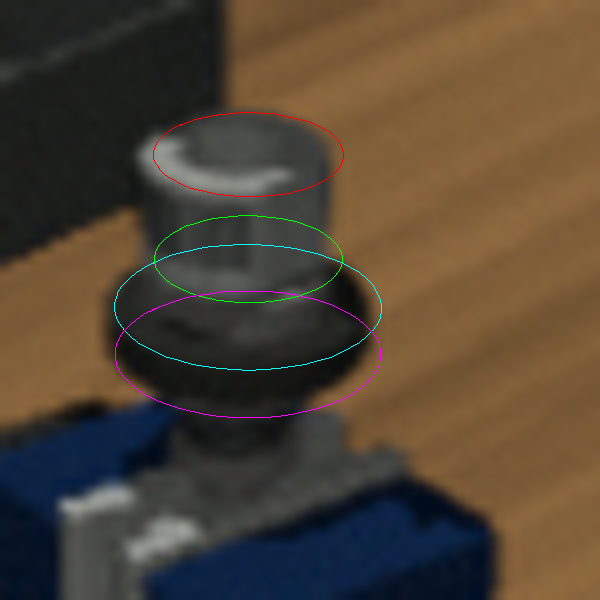

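```bash
python3 - <<'E'
from h import *
grab('top','t28'); show(); print(manip.hand_in()); show()
E
```

```text
t 29.5 tcp [552.859  38.903 339.839] grip 85.2863030238249 F [-0.282  0.287 -0.751] T [-0.004 -0.011 -0.   ] q [ 0.163  0.389 -0.458  1.694  0.188  1.105 -0.275]
[[-0.076  0.997 -0.002]
 [ 0.997  0.076 -0.   ]
 [-0.    -0.002 -1.   ]]
the job is handed in; nothing more can be done
None
the job is handed in; nothing more can be done
```

The wheel pack is made up on the arbor and the job is handed in at about 29.5 s. There was no verdict, so my own checks below are the only evidence.

**What I did:**
- The wheel seated with its underside at about 166 mm, with light contact of about 3 N.
- I aligned the flange slot to the head using the wrist camera. It dropped onto the wheel, meeting about 4 N only once it touched.
- The cap went on the same way. At one point it rubbed against the head (about 2 N sideways, 0.6 N m), and I eased it off before going on.
- I pressed the cap down about 6 mm at about 10 N, turned it a quarter turn, let it rise, then released it and raised the gripper clear.

**Last checks:**
- **Locked height:** when I pulled the cap up, it stopped with its underside about 21 mm above the seat, which is the locked height.
- **Wrist view:** after release, the head lies straight across the cap in its pocket. The cap's diameter measures about 42 mm and it is centred within about 1 mm.
- **Side view:** the cap looks upright. The projected outlines sit a little to one side, and the wheel's lower edge looks higher than expected. At that resolution I could not confirm that the back flange is pressed by exactly 3 mm.
- **Sideways force:** about 5 N showed while I let the cap rise, and it went away when I let go.
- **Bystanders:** none were approached, but I did not compare them before and after.

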